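# Set the flip stop of a sawing board to the line and bring the stone up to it

### The arm

A 6-joint arm with a two-finger parallel gripper is mounted at the origin on a cart in front of the work surface, level with it; the furniture and walls round the work are solid. World frame = base frame: x ahead of the robot, y to its left, z up, the work surface at z = 0. Lengths are in mm, angles in rad, forces in N, time in s.
With the tool pointing down it reaches from about 400 to 925 mm from the base axis. Payload 12.5 kg.
Tool frame: the origin (TCP) lies at the very end of the fingers, on their centre line; the grasp point (between the pads) lies 19 mm behind it; z points along the fingers, y is the direction in which the jaws open and shut (so a half turn about z gives the same grasp; the last joint's range is limited). The gripper opens to 95 mm and grips with 3 to 60 N. Pads are 20 mm wide; open, the fingers measure 119 mm over their backs; the gripper's body (75 mm by 180 mm) begins 59 mm behind the grasp point.
Start: joints at [-1.34, 0.491, 1.559, -0, 1.092, -0.106], TCP at [206.567, -589.898, 194.461] pointing down, gripper open.
Joint ranges: [-3.1, 3.1], [-0.84, 2.19], [0.05, 2.79], [-1.13, 4.28], [0.06, 2.93], [-2.69, 2.69]. Speed limits (rad/s): [2.22, 2.22, 2.79, 3.14, 3.14, 3.14].

### API

Orientations are given as a rotation vector (axis times angle).
In Python, from cell import bot gives the robot as it stands.
- The arm moves only by the tool play_rows, never from a script. Its argument "increments" is a list of rows, each an object with "slide": the shift along the tool's x, y, z in m, a list of three; "spin": the turn about the tool's z in rad. A call has 1 to 5 rows; each row shifts and turns the commanded pose from where the row before left it, along the tool's axes as they then stand; what a row does not reach is not made up. A row lasts 1/12 s, in which the tool goes at most 41.7 mm and 7.16 degrees, less where a joint would pass 70% of its speed; a pose out of reach is approached as far as the arm can. A call with a gripper value outside its range is refused whole. "claw" is the finger opening in m, from 0 to 0.0951, set as the call begins (left out, the last holds). The fingers move at their own pace and stop on an object; the grip force is fixed at half the most. Time passes only in rows, so rows that do not move let the fingers close. It gives the time, the measured TCP pose, the force and the opening at its end, in the units of the state.
- bot.read_state(): the state, without advancing time (a new reading comes with each control period).
- bot.read_camera(name): name is "scene" or "top"; returns (picture, depth): 400x640x3 uint8, red, green, blue; 400x640 float32, mm along the optical axis (not along the pixel's ray), 0 where there is no reading.
- bot.camera_params(name): a dict with "fx", "fy", "cx", "cy" (pixels), "k1" (the pictures are not rectified: a ray, as slopes to the right and down, at radius r is drawn at 1 + k1 r^2 times it, then the intrinsics apply), "eye" and "orientation" of the camera in the world. Camera axes: x right, y up, looking along -z (the intrinsics and any distortion apply to the point x, -y, -z); pixel columns grow to the right and rows downward; lengths in mm; the calibration is good to about 2 mm. A picture is of the moment at which its call begins. camera_params takes no time and is no camera call.
- bot.job_done(): hands the job in, once; it reports no verdict.
The state is a dict: "time_s": time; "joints": joint angles; "joint_velocities": joint speeds; "joint_torque": joint torques, N m; "tcp_pos": TCP position; "ee_rot": TCP orientation; "contact_force": force on the tool from outside, world axes, zero at the start; "moment": the same for the moment, N m; "grip_width": opening from 0.0 (shut) to 1.0 (fully open).
Only numpy, scipy, OpenCV 4.12 (cv2) and the standard library are available. Lean on these libraries where they do the work, as an engineer would, in place of code of your own. Each camera call takes 0.05 s, during which the arm holds its last target. There are 200 camera calls.

### The job

Get the stone ready for sawing to length: slide the flip stop along the bar of the sawing board until its stone-side face is on the pencil line, and fold its arm fully down in front of the fence. Then push the stone block back square against the fence and gently along it until it touches the stop, leaving the stop on the line and the other things on the bench where they are.

Things in the scene. Friction and masses are not known exactly. Their poses are not given: they have to be found in the camera images.
- saw_board: timber sawing board fixed on the bench, turned up to 0.2 rad. Origin: on the bench top under the middle of its fence. y runs along the fence (to the robot's left), x across it to the back, z up. Bed: x -116 to +24 mm, y +-220 mm, top 25 mm up. Fence on it: timber strip, x -12 to +12 mm, top 55 mm up, with a 3.6 mm saw slot at y = +26 mm
- bar_mid (a point): middle of the 14 mm square steel bar that lies along y 6 mm above the fence top (61 to 75 mm up), 228 mm long, carried by two end blocks 14 mm long, 22 mm wide, up to 81 mm above the bench. The flip stop slides on it
- stop_face (a point): point on the stone-side (+y) face of the aluminium flip stop, on the pivot of its arm: 20 mm before the fence's middle, 78 mm above the bench. Arm and sleeve are flush on this face. The stop slides along y against about 10 N of friction and stays where it is left, so pushing its arm sideways with closed fingers will do. It starts 45 to 150 mm on the -y side of the line; its travel ends where this face is at y = +2 mm of the board
- length_stop: the stop's sleeve round the bar, 36 mm long: it reaches 36 mm in -y from stop_face, x +-12.5 mm of the board, its screw head up to 94 mm above the bench. Origin: on the bar's axis, in the middle of its length. A 14 mm lug in front of it (x down to -26 mm of the board, up to 86 mm above the bench) carries the arm
- stop_arm_end (a point): middle of the outer end of the stop's arm, 58 mm from its pivot, whose y axis runs through stop_face. The arm ends in a plate 46 x 42 mm, 10 mm thick along y; its +y side is the stop face. Folded up, it stands over the bar, leaning back: plate x -44 to +17 mm of the board, 82 to 145 mm above the bench, its rear edge highest at the back (x +17, 120 mm up). Folded down: x -30 to -76 mm, 42 to 84 mm above the bench
- stop_arm (a joint): fold of the arm: 0 folded up, where it rests leaning back past upright; 2.18 rad fully down (its end stop). It is nearly free: pushed forward (-x of the board) at its rear edge past about 0.3 rad, it drops forward by its own weight within 3 s and stays down
- cut_mark: dark pencil line 2.6 mm wide, square across the bed and up over the fence, with a small V (crow's foot) on it near the board's front edge. Origin: middle of the line's width, under the fence's middle, at the bed's surface; axes as the board's. The stop's stone-side face has to come to the middle of this line
- stone_center (a point): centre (21 mm up) of the limestone block, 60 x 85 x 42 mm, about 0.45 kg, edges rounded, loose on the bed to the left (+y) of the saw slot. x across its width, y along its length. Square against fence and stop, its centre is 42 mm before the fence's middle (x = -42 mm of the board) and 42.5 mm from stop_face along y
- tape_measure: yellow tape measure, 55 x 85 x 62 mm, a bystander on the bench; origin under its middle
- sand_block: rubbing block, 66 x 79 x 30 mm, a bystander; origin under its middle
- offcut_b: broken piece of limestone, 60 x 68 x 55 mm, a bystander; origin under its middle
- stone: the same limestone block as a whole (its origin is the middle of its underside; its own axes are turned from those of stone_center by 0.24 rad: use stone_center)

How it is judged:
By the outcome, as a careful person would: the job done as asked, in the order asked, and still so for the second after the job is handed in, with the robot touching nothing.
It also fails if it takes over 72 s, if anything falls off the work surface, if the arm or the gripper's body presses on something with over 40 N, if the wrist force passes 120 N, or if a joint passes its speed limit or range.

## Working session

There is one attempt and no reset: what is moved stays moved. The work goes in short steps, Python scripts to look and compute and a tool call to move; the robot and the scene stay as the last step left them, time stands still between calls to the robot, and variables do not carry over. Pictures are saved under pics/ and viewed, about 8 in all and at most 12, crops included, and the job is handed in when it is done.

Besides the shell and the picture viewer there is one more tool, called after "Emit:" as name([rows], argument=value, ...), one row to a line, values as JSON. play_rows: Moves the arm, as the interface text tells. Its arguments: {"type":"object","properties":{"increments":{"type":"array","items":{"type":"object","properties":{"slide":{"type":"array","items":{"type":"number"}},"spin":{"type":"number"}}}},"claw":{"type":"number"}},"required":["increments"]}

```bash
mkdir -p pics; ls
cat > h.py <<'E'
import numpy as np, cv2
from scipy.spatial.transform import Rotation as R
from cell import bot
def P(name):
    p=bot.camera_params(name); o=np.array(p['orientation'],float)
    M=R.from_rotvec(o).as_matrix() if o.shape==(3,) else (R.from_quat(o).as_matrix() if o.shape==(4,) else o)
    return p,M
def rays(name,uv):
    p,M=P(name); uv=np.atleast_2d(np.array(uv,float))
    d=np.c_[(uv[:,0]-p['cx'])/p['fx'],(uv[:,1]-p['cy'])/p['fy']]; s=d.copy()
    for _ in range(10): s=d/(1+p['k1']*(s**2).sum(1,keepdims=True))
    return np.array(p['eye']),np.c_[s[:,0],-s[:,1],-np.ones(len(s))]@M.T
def onz(name,uv,z):
    e,r=rays(name,uv); return e+r*((z-e[2])/r[:,2])[:,None]
def proj(name,X):
    p,M=P(name); c=(np.atleast_2d(X)-np.array(p['eye']))@M
    s=np.c_[c[:,0]/-c[:,2],-c[:,1]/-c[:,2]]; s=s*(1+p['k1']*(s**2).sum(1,keepdims=True))
    return np.c_[s[:,0]*p['fx']+p['cx'],s[:,1]*p['fy']+p['cy']]
def cloud(name,dep):
    v,u=np.mgrid[:400,:640]; e,r=rays(name,np.c_[u.ravel(),v.ravel()])
    return (e+r*dep.reshape(-1,1)).reshape(400,640,3)
E
python3 - <<'E'
from h import *
for n in('scene','top'):
    print(n,bot.camera_params(n)); im,d=bot.read_camera(n); np.savez(f'pics/{n}0.npz',im=im,d=d)
    cv2.imwrite(f'pics/{n}0.png',cv2.cvtColor(im,cv2.COLOR_RGB2BGR))
print(bot.read_state())
E
```

```text
pics
scene {'fx': 452.8521249209617, 'fy': 452.8521249209617, 'cx': 323.20962985261383, 'cy': 197.10014294582473, 'k1': -0.12047435986558293, 'eye': array([-402.19209412,  932.78574732, 1033.25021392]), 'orientation': array([ 0.43747863, -1.10570214, -2.13574795])}
top {'fx': 515.7785947021572, 'fy': 515.7785947021572, 'cx': 319.9526409297466, 'cy': 205.2585221336907, 'k1': 0.007606422080516198, 'eye': array([ 317.40234834,  -16.59347952, 1588.33754168]), 'orientation': array([ 0.09998068, -0.10155098, -1.55669373])}
{'time_s': 0.1, 'joints': array([-1.33960212e+00,  4.91513485e-01,  1.55936692e+00,  3.50489064e-05,
        1.09169315e+00, -1.05593429e-01]), 'joint_velocities': array([-0.00013425, -0.00093784, -0.00097845, -0.00208458,  0.00090389,
        0.00046479]), 'joint_torque': array([ 2.83858390e-03, -6.13622475e+01, -2.58604842e+01,  6.93374849e-02,
        4.70217399e-02, -8.49177104e-05]), 'tcp_pos': array([ 206.51865154, -589.66025151,  193.91880035]), 'ee_rot': array([-3.09619277e+00, -5.26338667e-01,  4.79372691e-05]), 'contact_force': array([-1.06893039, -0.23613298,  0.24414219]), 'moment': array([0.05986456, 0.00128732, 0.02749223]), 'grip_width': 0.9993218755992649}
```

View pics/scene0.png

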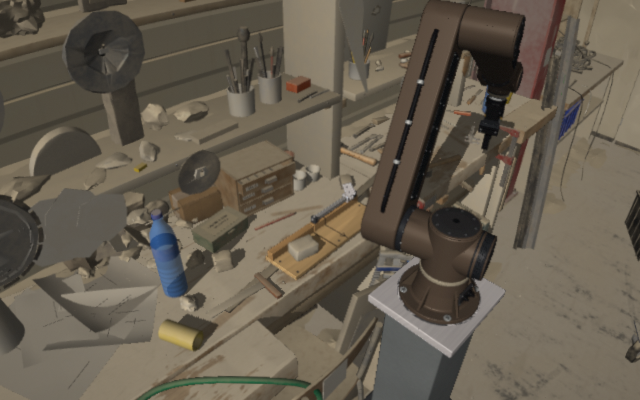

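View pics/top0.png

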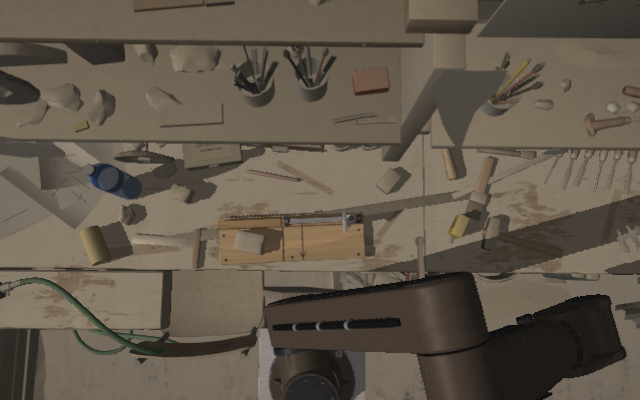

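The top view shows the board at about (218–367, 213–263), the stone at (249,241), the stop near (350,218) and the pencil line near x=303. The tape is at (458,225). I'll enlarge the board in both views.

Run:
```python
import cv2,numpy as np
t=cv2.imread('pics/top0.png')[205:270,210:375]; s=cv2.imread('pics/scene0.png')[175:285,255:375]
a=cv2.resize(t,None,fx=4.8,fy=4.8,interpolation=cv2.INTER_CUBIC)
cv2.imwrite('pics/ct.png',np.clip(a*1.4,0,255).astype('uint8'))
b=cv2.resize(s,None,fx=5.4,fy=5.4,interpolation=cv2.INTER_CUBIC)
cv2.imwrite('pics/cs.png',np.clip(b*1.4,0,255).astype('uint8'))
```

```text
(no output)
```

View pics/ct.png

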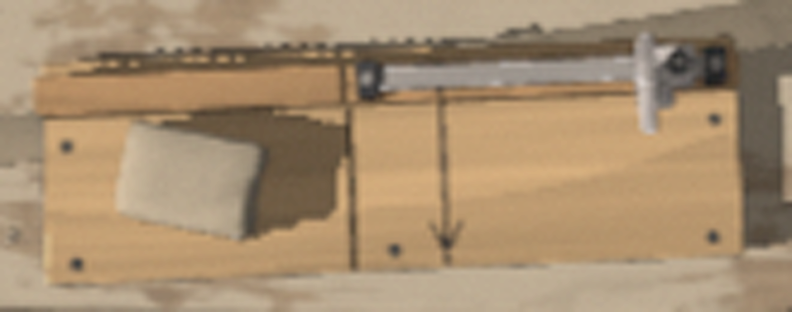

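View pics/cs.png

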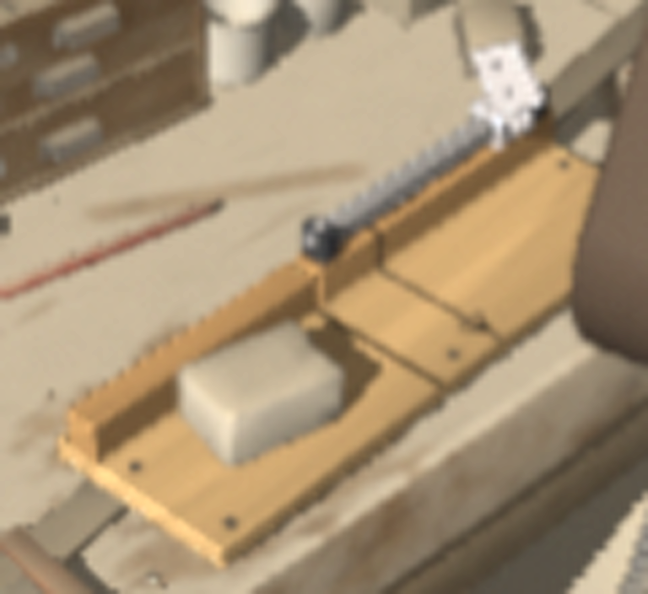

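The crops are clear. In the top view, with ct coordinates at 4.8× from (210,205):
- The slot runs (348,105)–(354,268) and the pencil line (441,95)–(447,262), with its V at (447,238).
- The plate's stone-side face is at x≈637.
- The stone is at (190,180), turned.

Next I'll measure these at sub-pixel accuracy.

```bash
cat > m.py <<'E'
from h import *
def darkline(g,c0,c1,rows):
    out=[]
    for r in rows:
        w=g[r,c0:c1+1].astype(float); w=np.median(w)-w; w[w<8]=0
        if w.sum()>0: out.append((np.dot(w,np.arange(c0,c1+1))/w.sum(),r))
    return np.array(out)
def edge(prof):  # strongest gradient, parabola
    g=np.abs(np.diff(prof.astype(float))); i=np.argmax(g); i=min(max(i,1),len(g)-2)
    a,b,c=g[i-1:i+2]; return i+.5+.5*(a-c)/(a-2*b+c)
E
python3 - <<'E'
from m import *
z=np.load('pics/top0.npz'); im=z['im'];d=z['d']; g=cv2.cvtColor(im,cv2.COLOR_RGB2GRAY)
hsv=cv2.cvtColor(im,cv2.COLOR_RGB2HSV)
def fit(p):  # robust line dir + point
    for _ in range(4):
        vx,vy,x,y=cv2.fitLine(p.astype('f4'),cv2.DIST_HUBER,0,.01,.01).ravel()
        e=np.abs((p[:,0]-x)*vy-(p[:,1]-y)*vx); p=p[e<max(1.0,1.5*np.median(e))]
    if abs(vx)<abs(vy): s=np.sign(vx)
    return np.array([x,y]),np.array([vx,vy]),np.median(e),len(p)
L=onz('top',darkline(g,299,307,[*range(228,251),*range(256,258)]),25)
S=onz('top',darkline(g,279,287,range(230,260)),25)
sat=hsv[:,:,1]
# front edge by saturation
F=onz('top',[(c,252+edge(sat[252:272,c])) for c in range(225,360)],25)
Rr=onz('top',[(355+edge(sat[r,355:375]),r) for r in range(226,256)],25)
Ll=onz('top',[(212+edge(sat[r,212:228]),r) for r in range(232,261)],25)
for n,p in(('line',L),('slot',S),('front',F),('right',Rr),('left',Ll)):
    c,v,e,k=fit(p[:,:2]); a=np.arctan2(v[1],v[0]); print(n,c.round(1),'ang',round(a,4),'res',round(e,2),k)
C=cloud('top',d)
for n,(u,v) in dict(bed=(330,245),bed2=(270,252),stone=(249,241),bar=(320,218),plate=(345,222),plate2=(344,216),screw=(351,218),fence=(240,223),bench=(330,275)).items(): print(n,C[v,u].round(1), hsv[v,u])
m=((C[:,:,2]>55)&(C[:,:,2]<80)).astype('uint8'); m[:226]=0;m[:,:230]=0;m[:,270:]=0;m[262:]=0
k,lab,st,ce=cv2.connectedComponentsWithStats(m); print(st,ce)
ms=((sat<75)&(hsv[:,:,2]>100)).astype('uint8'); ms[:228]=0;ms[:,:228]=0;ms[:,272:]=0;ms[258:]=0
for mm in(m,ms):
    cs=max(cv2.findContours(mm,0,1)[0],key=cv2.contourArea)[:,0]
    q=onz('top',cs,67)[:,:2].astype('f4'); r=cv2.minAreaRect(q); print(r,cv2.boxPoints(r).round(0).tolist())
print('sat row',sat[240,228:272],hsv[240,228:272,2])
E
```

```text
line [411.5  36.1] ang 0.0559 res 0.15 25
slot [393.   95.9] ang 0.1279 res 0.35 15
front [351.1  44.2] ang -1.5183 res 0.32 100
right [ 408.3 -152. ] ang 0.0515 res 0.39 22
left [398.6 288.1] ang 0.0382 res 0.16 23
bed [398.6 -48.8  24.1] [ 17 104 135]
bed2 [375.2 131.9  28.3] [ 17 101  96]
stone [405.3 190.7  67.8] [ 18  58 131]
bar [475.4 -17.5  72. ] [ 14  28 120]
plate [458.  -88.2 138.4] [ 13  25 122]
plate2 [475.8 -85.6 130.8] [ 14  26 109]
screw [ 474.  -107.7   95.4] [15 19 55]
fence [459.4 221.   54.3] [ 15 114 132]
bench [ 305.3  -61.9 -557.4] [ 17  62 128]
[[     0      0    640    400 255389]
 [   230    226      5      3      7]
 [   236    226      6      2     10]
 [   244    226      4      2      6]
 [   250    226     11      2     14]
 [   262    226      1      1      1]
 [   264    226      1      1      1]
 [   234    230     31     25    572]] [[319.67015416 199.40039313]
 [231.42857143 227.        ]
 [238.3        226.5       ]
 [245.5        226.5       ]
 [254.57142857 226.5       ]
 [262.         226.        ]
 [264.         226.        ]
 [248.58916084 242.12762238]]
((402.07806396484375, 192.09742736816406), (84.7777099609375, 59.64360046386719), 80.061767578125) [[365.0, 155.0], [424.0, 145.0], [439.0, 229.0], [380.0, 239.0]]
((402.5434875488281, 193.90411376953125), (79.27185821533203, 58.03620529174805), 78.93192291259766) [[366.0, 161.0], [423.0, 149.0], [439.0, 227.0], [382.0, 238.0]]
sat row [103 104 105 104 102 103  97  69  57  59  58  59  58  59  60  58  59  60
  58  57  59  57  59  57  59  57  58  57  58  59  58  55  58  56  55  52
  61  90 100 100  93 100  96 101] [144 142 143 142 142 144 140 148 147 143 140 138 137 134 132 131 130 132
 131 129 130 130 129 130 130 129 128 129 128 125 123 121 118 114 106  83
  59  68  74  74  74  74  72  73]
```

Board yaw is about 0.0525. Length and width check out (440 mm, bed at 24–28 mm). In board axes:
- The fence's x origin is at 468.9 and the pencil line is at s = +14.4, where s is the distance along the board's y axis from the world origin.
- The stop face is at s ≈ -107, so it has about 121 mm to go.

First move: turn the tool square to the board with the fingers closed.

Emit:
play_rows([
  {"slide": [0,0,0],"spin": 0.095},
  {"slide": [0,0,0],"spin": 0.095},
  {"slide": [0,0,0],"spin": 0.0945},
  {"slide": [0.018,-0.034,0],"spin": 0},
  {"slide": [0.018,-0.034,0],"spin": 0},
], claw=0)

```text
time_s: 0.52
tcp_pos: [238.5, -519.8, 193.4]
ee_rot: [-3.14, -0.077, 0.0]
contact_force: [1.5, -0.8, 0.1]
grip_width: 0.708
```

Emit:
play_rows([
  {"slide": [0.018,-0.034,0],"spin": 0},
  {"slide": [0.018,-0.034,0],"spin": 0},
  {"slide": [0.018,-0.034,0],"spin": 0},
  {"slide": [0.018,-0.034,0],"spin": 0},
  {"slide": [0.018,-0.034,0],"spin": 0},
])

```text
time_s: 0.93
tcp_pos: [320.2, -343.8, 194.3]
ee_rot: [-3.14, -0.081, 0.0]
contact_force: [1.4, -0.1, 0.6]
grip_width: 0.356
```

```bash
cat >> h.py <<'E'
PHI=.0525; ex=np.array([np.cos(PHI),np.sin(PHI)]); ey=np.array([-ex[1],ex[0]])
def st():
    s=bot.read_state(); p=s['tcp_pos']; Rm=R.from_rotvec(s['ee_rot']).as_matrix(); f=s['contact_force']
    print('t',round(s['time_s'],2),'xb',round(p[:2]@ex-468.9,1),'s',round(p[:2]@ey,1),'z',round(p[2],1),'yaw',round(np.arctan2(Rm[1,0],Rm[0,0]),4),'tilt',Rm[2].round(3),'F bx,by,z',round(f[:2]@ex,1),round(f[:2]@ey,1),round(f[2],1),'w',round(s['grip_width'],3),'q',s['joints'].round(2))
E
python3 -c "
from h import *; st()"
```

```text
t 0.93 xb -167.2 s -360.1 z 194.3 yaw 0.0519 tilt [-0. -0. -1.] F bx,by,z 1.4 -0.2 0.6 w 0.356 q [-0.96  0.27  1.93  0.    0.95  0.56]
```

Emit:
play_rows([
  {"slide": [0.025,-0.033,0],"spin": 0},
  {"slide": [0.025,-0.033,0],"spin": 0},
  {"slide": [0.025,-0.033,0],"spin": 0},
  {"slide": [0.025,-0.033,0],"spin": 0},
  {"slide": [0.025,-0.033,0],"spin": 0},
])

```text
time_s: 1.35
tcp_pos: [436.8, -172.4, 194.4]
ee_rot: [3.14, 0.082, -0.0]
contact_force: [0.2, -2.3, -0.6]
grip_width: 0.026
```

Emit:
play_rows([
  {"slide": [0.025,-0.03,0],"spin": 0},
  {"slide": [0,0,0.03],"spin": 0},
  {"slide": [0,0,0.03],"spin": 0},
  {"slide": [0,0,0.02],"spin": 0},
  {"slide": [0,0,0],"spin": 0},
])

```text
time_s: 1.77
tcp_pos: [457.9, -141.9, 111.2]
ee_rot: [-3.138, -0.083, 0.009]
contact_force: [-0.0, -0.4, 0.4]
grip_width: 0.006
```

```bash
python3 -c "
from h import *; st()
im,d=bot.read_camera('scene'); cv2.imwrite('pics/s1.png',cv2.cvtColor(cv2.resize(im[140:285,255:415],None,fx=4,fy=4,interpolation=2),4))"
```

```text
t 1.77 xb -19.0 s -165.8 z 111.2 yaw 0.053 tilt [-0.005 -0.003 -1.   ] F bx,by,z -0.0 -0.4 0.4 w 0.006 q [-0.44  0.41  2.   -0.    0.75  1.08]
```

View pics/s1.png

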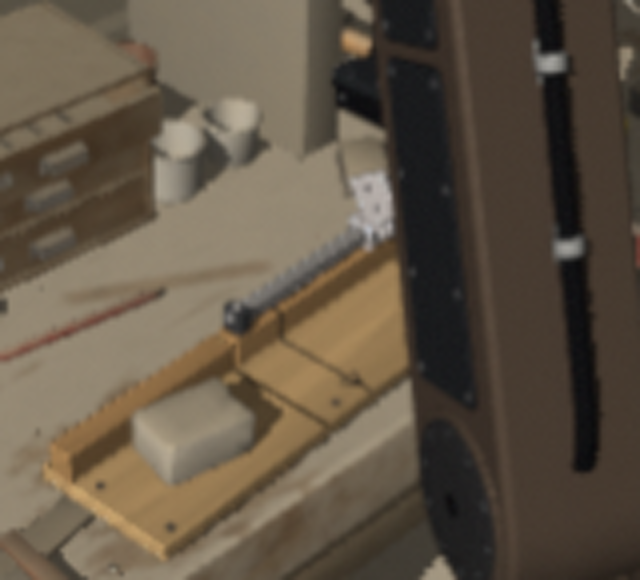

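The arm stands upright and nothing has been touched; the stop is at about (370,200) in this view. I'll lower a little and approach the plate.

Emit:
play_rows([
  {"slide": [0.003,-0.01,0.007],"spin": 0},
  {"slide": [0,-0.012,0],"spin": 0},
  {"slide": [0,0,0],"spin": 0},
  {"slide": [0,0,0],"spin": 0},
])

```text
time_s: 2.15
tcp_pos: [461.7, -120.3, 108.3]
ee_rot: [3.14, 0.084, 0.002]
contact_force: [-0.6, 0.1, 0.9]
grip_width: 0.007
```

Emit:
play_rows([
  {"slide": [0,-0.005,0],"spin": 0},
  {"slide": [0,-0.005,0],"spin": 0},
  {"slide": [0,-0.005,0],"spin": 0},
  {"slide": [0,-0.005,0],"spin": 0},
  {"slide": [0,-0.005,0],"spin": 0},
])

```text
time_s: 2.57
tcp_pos: [460.4, -96.4, 107.6]
ee_rot: [3.139, 0.083, 0.001]
contact_force: [-3.0, -10.4, -0.9]
grip_width: 0.007
```

```bash
python3 -c "
from h import *; st()"
```

```text
t 2.57 xb -14.2 s -120.4 z 107.6 yaw 0.053 tilt [ 0.001  0.002 -1.   ] F bx,by,z -3.5 -10.2 -0.9 w 0.007 q [-0.35  0.4   2.03 -0.    0.72  1.17]
```

It's sliding at about 10 N. I'll push 96 mm, then measure.

Emit:
play_rows([
  {"slide": [0,-0.008,0],"spin": 0},
  {"slide": [0,-0.008,0],"spin": 0},
  {"slide": [0,-0.008,0],"spin": 0},
  {"slide": [0,-0.008,0],"spin": 0},
  {"slide": [0,-0.008,0],"spin": 0},
])

```text
time_s: 2.98
tcp_pos: [458.2, -56.5, 107.6]
ee_rot: [3.139, 0.083, 0.001]
contact_force: [-1.8, -10.7, -0.0]
grip_width: 0.002
```

Emit:
play_rows([
  {"slide": [0,-0.008,0],"spin": 0},
  {"slide": [0,-0.008,0],"spin": 0},
  {"slide": [0,-0.008,0],"spin": 0},
  {"slide": [0,-0.008,0],"spin": 0},
  {"slide": [0,-0.008,0],"spin": 0},
])

```text
time_s: 3.4
tcp_pos: [456.0, -16.5, 107.6]
ee_rot: [3.139, 0.083, 0.001]
contact_force: [-1.0, -10.9, 0.6]
grip_width: 0.007
```

Emit:
play_rows([
  {"slide": [0,-0.008,0],"spin": 0},
  {"slide": [0,-0.006,0],"spin": 0},
  {"slide": [0,-0.002,0],"spin": 0},
  {"slide": [0,0,0],"spin": 0},
  {"slide": [0,0,0],"spin": 0},
])

```text
time_s: 3.82
tcp_pos: [455.1, -0.3, 107.6]
ee_rot: [3.139, 0.083, 0.0]
contact_force: [-0.3, -5.6, 0.6]
grip_width: 0.007
```

```bash
python3 -c "
from h import *; st()
im,d=bot.read_camera('top'); np.savez('pics/top2.npz',im=im,d=d); a=im[195:270,260:360]
im2,d2=bot.read_camera('scene'); np.savez('pics/sc2.npz',im=im2,d=d2); b=im2[175:250,290:390]
cv2.imwrite('pics/s2.png',cv2.cvtColor(np.hstack([cv2.resize(x,(400,300),interpolation=2) for x in(a,b)]),4))"
```

```text
t 3.82 xb -14.4 s -24.2 z 107.6 yaw 0.053 tilt [ 0.     0.001 -1.   ] F bx,by,z -0.6 -5.5 0.6 w 0.007 q [-0.15  0.38  2.06 -0.    0.7   1.37]
```

View pics/s2.png

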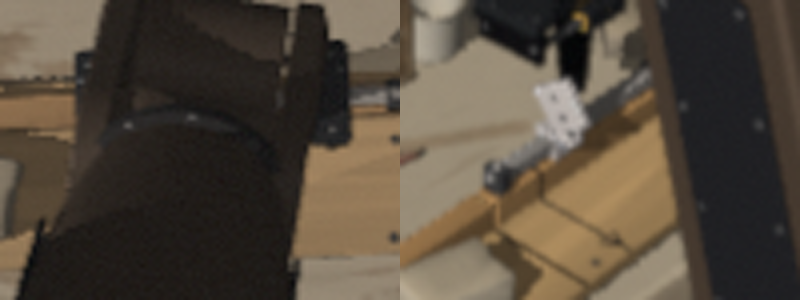

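The stop stands at about (560,110) in the scene half of this picture, short of the line at (541,180). The top view is hidden by the arm. I'll push 12 mm more, back off, then go round behind to fold.

Emit:
play_rows([
  {"slide": [0,-0.005,0],"spin": 0},
  {"slide": [0,-0.005,0],"spin": 0},
  {"slide": [0,-0.002,0],"spin": 0},
  {"slide": [0,0,0],"spin": 0},
  {"slide": [0,0,0],"spin": 0},
])

```text
time_s: 4.33
tcp_pos: [454.5, 11.5, 107.6]
ee_rot: [3.139, 0.083, 0.001]
contact_force: [-0.2, -6.2, 1.7]
grip_width: 0.009
```

Emit:
play_rows([
  {"slide": [0,0.01,0],"spin": 0},
  {"slide": [0,0.02,0],"spin": 0},
  {"slide": [0.03,0,0],"spin": 0},
  {"slide": [0.03,0,0],"spin": 0},
  {"slide": [0,0,0],"spin": 0},
])

```text
time_s: 4.75
tcp_pos: [520.5, -15.8, 107.7]
ee_rot: [3.14, 0.081, 0.006]
contact_force: [-1.3, 0.6, -1.2]
grip_width: 0.004
```

```bash
python3 -c "
from h import *; st()"
```

```text
t 4.75 xb 50.0 s -43.1 z 107.7 yaw 0.0515 tilt [ 0.004  0.001 -1.   ] F bx,by,z -1.2 0.7 -1.2 w 0.004 q [-0.16  0.46  1.91  0.    0.77  1.36]
```

Emit:
play_rows([
  {"slide": [0,-0.024,0],"spin": 0},
  {"slide": [0,-0.023,0],"spin": 0},
  {"slide": [0,0,0],"spin": 0},
  {"slide": [-0.01,0,0],"spin": 0},
  {"slide": [-0.006,0,0],"spin": 0},
])

```text
time_s: 5.17
tcp_pos: [496.2, 30.8, 107.2]
ee_rot: [3.14, 0.083, -0.001]
contact_force: [0.3, -0.4, 0.2]
grip_width: 0.008
```

Emit:
play_rows([
  {"slide": [-0.006,0,0],"spin": 0},
  {"slide": [-0.006,0,0],"spin": 0},
  {"slide": [-0.006,0,0],"spin": 0},
  {"slide": [-0.006,0,0],"spin": 0},
  {"slide": [-0.006,0,0],"spin": 0},
])

```text
time_s: 5.58
tcp_pos: [472.3, 29.0, 110.7]
ee_rot: [3.14, 0.08, 0.021]
contact_force: [11.2, 4.8, 40.1]
grip_width: 0.008
```

```bash
python3 -c "
from h import *; st()"
```

```text
t 5.58 xb 4.3 s 4.2 z 110.7 yaw 0.0511 tilt [ 0.013  0.001 -1.   ] F bx,by,z 11.5 4.3 40.1 w 0.008 q [-0.08  0.39  2.02  0.    0.71  1.44]
```

I didn't expect 40 N upward, so I'll look before moving on.

```bash
python3 -c "
from h import *
im2,d2=bot.read_camera('scene'); st(); b=im2[160:240,290:390]
cv2.imwrite('pics/s3.png',cv2.cvtColor(np.clip(cv2.resize(b,(750,600),interpolation=2)*1.3,0,255).astype('uint8'),4))"
```

```text
t 5.63 xb 3.5 s 4.3 z 111.0 yaw 0.0512 tilt [ 0.013  0.001 -1.   ] F bx,by,z 7.8 2.8 33.3 w 0.001 q [-0.08  0.39  2.03  0.    0.71  1.44]
```

View pics/s3.png

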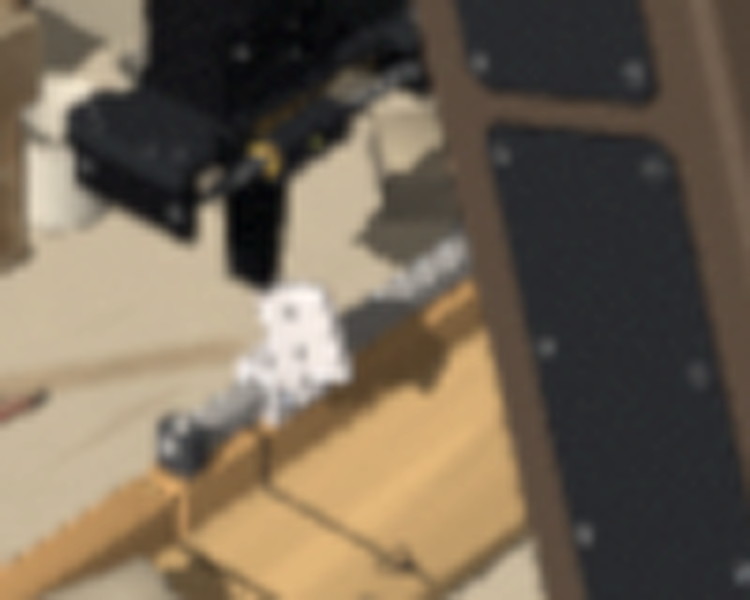

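The finger tip sits on the plate's rear edge at (262,285), and the plate is already partly forward. I'll lift off 12 mm to free the wedge and read again.

Emit:
play_rows([
  {"slide": [0.002,0,-0.006],"spin": 0},
  {"slide": [0,0,-0.006],"spin": 0},
  {"slide": [0,0,0],"spin": 0},
  {"slide": [0,0,0],"spin": 0},
])

```text
time_s: 5.97
tcp_pos: [469.1, 29.5, 119.4]
ee_rot: [3.14, 0.082, -0.0]
contact_force: [0.1, -0.2, -0.5]
grip_width: 0.007
```

```bash
python3 -c "
from h import *
im2,d2=bot.read_camera('scene'); st(); b=im2[160:240,290:390]
cv2.imwrite('pics/s4.png',cv2.cvtColor(np.clip(cv2.resize(b,(750,600),interpolation=2)*1.3,0,255).astype('uint8'),4))"
```

```text
t 6.02 xb 1.0 s 4.9 z 119.1 yaw 0.052 tilt [-0.001  0.    -1.   ] F bx,by,z 0.3 -0.6 -0.5 w 0.001 q [-0.08  0.38  2.01 -0.    0.75  1.44]
```

View pics/s4.png

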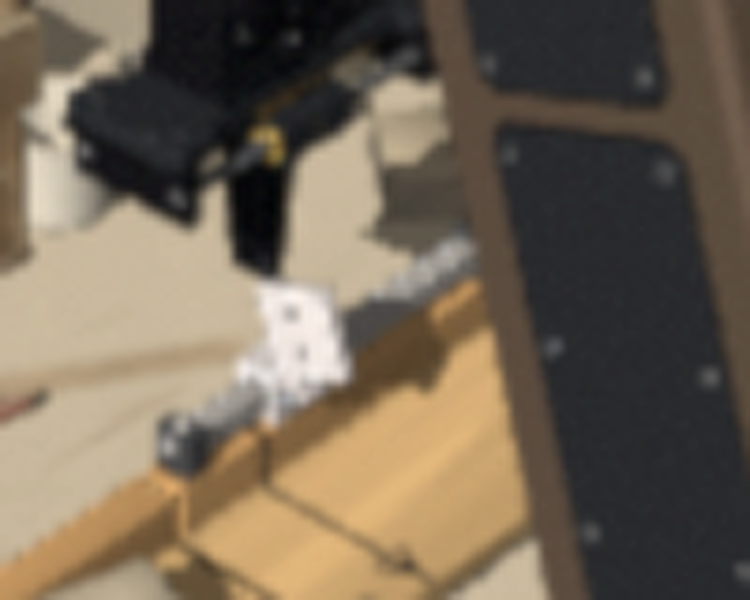

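```bash
python3 -c "
from h import *
for face in(8,10):
 for th in (0,.2,.4,.6,.8):
  a=-(2.18-th); c,s=np.cos(a),np.sin(a)
  o=[]
  for x,z in((-56,6),(-56,-36),(-10,-36)):
    X=x*c-z*s-20; Z=x*s+z*c+78
    w=ex*(468.9+X)+ey*face; u=proj('scene',[[*w,Z]])[0]; o.append((u-[290,160])*7.5)
  print(face,th,np.round(o).astype(int).tolist())
xb,s,z=1,4.9,119
print([((proj('scene',[[*(ex*(468.9+xb+dx)+ey*(s+12)),z]])[0]-[290,160])*7.5).round().tolist() for dx in(-10,10)])
"
```

```text
8 0 [[228, 294], [285, 281], [328, 372]]
8 0.2 [[243, 290], [308, 294], [336, 386]]
8 0.4 [[260, 291], [329, 312], [343, 401]]
8 0.6 [[278, 296], [349, 333], [347, 415]]
8 0.8 [[297, 306], [367, 358], [348, 429]]
10 0 [[225, 296], [283, 283], [325, 374]]
10 0.2 [[240, 292], [305, 296], [333, 388]]
10 0.4 [[257, 293], [326, 314], [340, 403]]
10 0.6 [[275, 298], [346, 335], [344, 417]]
10 0.8 [[294, 308], [364, 360], [346, 431]]
[[257.0, 328.0], [225.0, 310.0]]
```

The finger may not be square behind the plate, so the dead-reckoned stop position is doubtful. I'll retreat sideways for a clear top view.

Emit:
play_rows([
  {"slide": [0,0,-0.03],"spin": 0},
  {"slide": [0,0,-0.03],"spin": 0},
  {"slide": [0,0.04,0],"spin": 0},
  {"slide": [0,0.04,0],"spin": 0},
  {"slide": [0,0.04,0],"spin": 0},
])

```text
time_s: 6.43
tcp_pos: [475.5, -91.1, 179.4]
ee_rot: [3.14, 0.085, 0.0]
contact_force: [1.1, 0.4, -0.2]
grip_width: 0.005
```

Emit:
play_rows([
  {"slide": [0,0.04,0],"spin": 0},
  {"slide": [0,0.04,0],"spin": 0},
  {"slide": [0,0.04,0],"spin": 0},
  {"slide": [0,0.04,0],"spin": 0},
  {"slide": [0,0,0],"spin": 0},
])

```text
time_s: 6.85
tcp_pos: [484.1, -255.7, 178.4]
ee_rot: [3.14, 0.076, -0.0]
contact_force: [-0.1, 0.3, -0.2]
grip_width: 0.006
```

```bash
python3 -c "
from h import *
im,d=bot.read_camera('top'); np.savez('pics/top5.npz',im=im,d=d); im2,d2=bot.read_camera('scene'); np.savez('pics/sc5.npz',im=im2,d=d2); st()
a=cv2.resize(im[205:265,280:340],(400,400),interpolation=2);b=cv2.resize(im2[180:240,300:360],(400,400),interpolation=2)
cv2.imwrite('pics/s5.png',cv2.cvtColor(np.clip(np.hstack([a,b])*1.3,0,255).astype('uint8'),4))
C=cloud('top',d); hi=(C[:,:,2]>88)&(C[:,:,2]<160); hi[:200]=0;hi[240:]=0;hi[:,:280]=0;hi[:,340:]=0
p=C[hi]; q=np.c_[p[:,:2]@ex-468.9,p[:,:2]@ey,p[:,2]]; v,u=np.where(hi)
for i in range(0,len(q),2): print(u[i],v[i],q[i].round(0).astype(int).tolist(),end='; ')
"
```

```text
t 6.95 xb 0.7 s -275.9 z 178.3 yaw 0.0496 tilt [-0.002 -0.001 -1.   ] F bx,by,z -0.3 0.9 0.2 w 0.002 q [-0.6   0.4   1.77 -0.    0.97  0.92]
315 216 [10, -28, 89]; 311 217 [7, -16, 88]; 313 217 [7, -22, 89]; 304 218 [0, 3, 136]; 310 218 [4, -13, 92]; 312 218 [4, -19, 93]; 303 219 [-2, 6, 129]; 305 219 [-3, 0, 136]; 310 219 [1, -13, 92]; 312 219 [1, -19, 95]; 303 220 [-5, 6, 133]; 305 220 [-6, 1, 136]; 310 220 [-2, -13, 92]; 312 220 [-2, -19, 94]; 314 220 [-2, -25, 92]; 304 221 [-8, 3, 135]; 306 221 [-9, -2, 138]; 312 221 [-5, -19, 95]; 304 222 [-10, 4, 128]; 306 222 [-11, -2, 130]; 303 223 [-14, 6, 141]; 305 223 [-14, 1, 131]; 303 224 [-17, 7, 135]; 305 224 [-17, 1, 139]; 312 224 [-14, -18, 90]; 304 225 [-20, 4, 143]; 306 225 [-20, -2, 132]; 303 226 [-23, 7, 139]; 305 226 [-23, 1, 136]; 310 226 [-19, -12, 90]; 304 227 [-26, 4, 145]; 306 227 [-26, -2, 137]; 303 228 [-29, 7, 142]; 305 228 [-28, 1, 137]; 308 228 [-25, -6, 88]; 304 229 [-32, 4, 148]; 306 229 [-32, -1, 140]; 304 230 [-34, 4, 137]; 306 230 [-34, -1, 137]; 305 231 [-37, 2, 141]; 304 232 [-39, 5, 130]; 306 232 [-39, -1, 128]; 305 233 [-41, 2, 121]; 304 234 [-44, 5, 118]; 306 234 [-44, 0, 119]; 305 235 [-46, 3, 112]; 304 236 [-49, 6, 110]; 306 236 [-49, 0, 109];
```

View pics/s5.png

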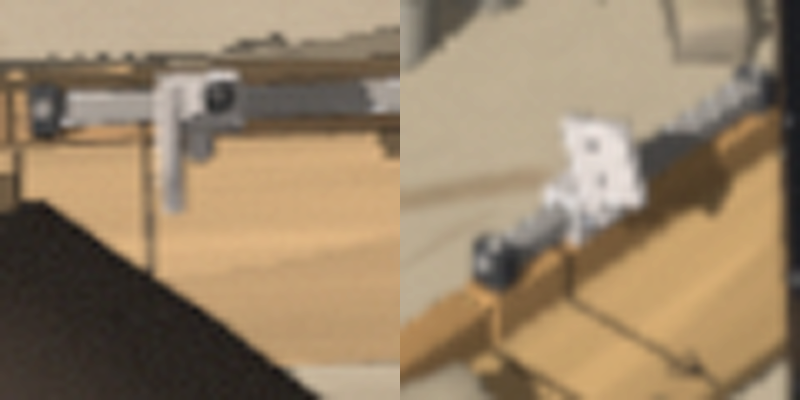

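```bash
python3 -c "
from h import *
z=np.load('pics/sc2.npz'); im=z['im'];C=cloud('scene',z['d'])
print('proj tcp', proj('scene',[[*(ex*(468.9-14.4)+ey*(-24.2)),107.6]]).round(1))
for v in range(182,204,1):
  print(v,[(u,int(im[v,u].mean()),(C[v,u,:2]@ex-468.9).round().astype(int),(C[v,u,:2]@ey).round().astype(int),C[v,u,2].round().astype(int)) for u in range(328,342,3)])
"|sed 's/np.int64(\([-0-9]*\))/\1/g'
```

```text
proj tcp [[333.3 201.8]]
182 [(328, 61, 186, -229, -1), (331, 42, -40, 22, 224), (334, 43, -40, 7, 217), (337, 42, -50, 3, 220), (340, 88, 138, -247, 12)]
183 [(328, 56, 180, -221, 0), (331, 35, -43, 26, 224), (334, 12, -25, -12, 196), (337, 39, -48, 1, 214), (340, 99, 135, -244, 10)]
184 [(328, 36, -42, 39, 225), (331, 16, -44, 26, 220), (334, 5, -25, -12, 192), (337, 41, -23, -30, 183), (340, 103, 135, -244, 5)]
185 [(328, 53, -43, 39, 222), (331, 8, -16, -8, 187), (334, 5, -27, -9, 191), (337, 54, -25, -28, 181), (340, 112, 135, -244, 0)]
186 [(328, 90, -42, 38, 217), (331, 7, -12, -12, 179), (334, 7, -24, -13, 184), (337, 63, -25, -28, 177), (340, 123, 132, -241, -2)]
187 [(328, 115, 162, -200, 0), (331, 7, -13, -11, 176), (334, 5, -25, -12, 181), (337, 65, -22, -31, 170), (340, 126, 126, -234, -1)]
188 [(328, 121, 154, -191, 3), (331, 5, -10, -15, 168), (334, 8, -23, -15, 174), (337, 73, -27, -27, 170), (340, 127, 123, -229, -2)]
189 [(328, 121, 155, -193, -3), (331, 7, -9, -16, 163), (334, 6, -22, -16, 169), (337, 82, -25, -29, 164), (340, 131, 119, -225, -2)]
190 [(328, 121, 1
[... 1138 characters left out ...]
7, 135, 87, -169, -2), (340, 105, 80, -179, -4)]
199 [(328, 142, -6, -5, 125), (331, 181, -15, -10, 127), (334, 141, -27, -13, 132), (337, 130, 77, -157, 4), (340, 67, 9, -90, 73)]
200 [(328, 161, -3, -9, 117), (331, 181, -20, -5, 128), (334, 142, -26, -14, 126), (337, 106, 75, -155, 1), (340, 56, 3, -83, 75)]
201 [(328, 177, -4, -8, 114), (331, 180, -19, -6, 123), (334, 158, -30, -9, 127), (337, 67, 5, -69, 77), (340, 55, -2, -77, 76)]
202 [(328, 178, -7, -5, 113), (331, 178, -17, -9, 116), (334, 178, -29, -10, 122), (337, 58, 4, -67, 75), (340, 54, -4, -75, 74)]
203 [(328, 177, -2, -11, 103), (331, 165, -17, -8, 112), (334, 178, -32, -7, 120), (337, 62, 1, -64, 73), (340, 54, -6, -72, 72)]
```

The stop is confirmed at s ≈ -3…8, with the face about 6 mm short of the line. The plate is balanced near 0.3 rad, with its rear top corner at x≈+2, z≈132. I'll come again from behind, higher and slower.

Emit:
play_rows([
  {"slide": [0.01,-0.04,0],"spin": 0},
  {"slide": [0.01,-0.04,0],"spin": 0},
  {"slide": [0.01,-0.04,0],"spin": 0},
  {"slide": [0.01,-0.04,0],"spin": 0},
  {"slide": [0.005,-0.04,0],"spin": 0},
])

```text
time_s: 7.37
tcp_pos: [518.3, -44.6, 179.2]
ee_rot: [-3.14, -0.084, 0.001]
contact_force: [0.7, -0.8, -0.3]
grip_width: 0.004
```

Emit:
play_rows([
  {"slide": [0,-0.04,0],"spin": 0},
  {"slide": [0,-0.037,0],"spin": 0},
  {"slide": [0,0,0.03],"spin": 0},
  {"slide": [0,0,0.026],"spin": 0},
  {"slide": [0,0,0],"spin": 0},
])

```text
time_s: 7.78
tcp_pos: [511.5, 31.2, 119.8]
ee_rot: [-3.14, -0.087, 0.011]
contact_force: [0.1, -0.2, 0.2]
grip_width: 0.006
```

Emit:
play_rows([
  {"slide": [-0.01,0,0],"spin": 0},
  {"slide": [-0.01,0,0],"spin": 0},
  {"slide": [-0.005,0,0],"spin": 0},
  {"slide": [0,0,0],"spin": 0},
  {"slide": [0,0,0],"spin": 0},
])

```text
time_s: 8.2
tcp_pos: [489.8, 27.4, 124.5]
ee_rot: [3.14, 0.081, 0.003]
contact_force: [0.3, 0.4, 0.1]
grip_width: 0.004
```

```bash
python3 -c "
from h import *
st()"
```

```text
t 8.2 xb 21.7 s 1.7 z 124.5 yaw 0.0516 tilt [ 0.002  0.    -1.   ] F bx,by,z 0.3 0.4 0.1 w 0.004 q [-0.08  0.4   1.96 -0.    0.78  1.44]
```

Emit:
play_rows([
  {"slide": [-0.004,0,0],"spin": 0},
  {"slide": [-0.004,0,0],"spin": 0},
  {"slide": [-0.004,0,0],"spin": 0},
])

```text
time_s: 8.45
tcp_pos: [477.4, 27.0, 123.5]
ee_rot: [3.14, 0.082, 0.0]
contact_force: [0.0, 0.2, -0.0]
grip_width: 0.005
```

Emit:
play_rows([
  {"slide": [-0.004,0,0],"spin": 0},
  {"slide": [-0.004,0,0],"spin": 0},
  {"slide": [-0.004,0,0],"spin": 0},
])

```text
time_s: 8.7
tcp_pos: [465.3, 26.5, 123.4]
ee_rot: [3.14, 0.082, -0.0]
contact_force: [0.3, -0.4, 0.2]
grip_width: 0.005
```

```bash
python3 -c "
from h import *
im2,d2=bot.read_camera('scene'); np.savez('pics/sc6.npz',im=im2,d=d2);st()
cv2.imwrite('pics/s6.png',cv2.cvtColor(np.clip(cv2.resize(im2[160:240,290:390],(750,600),interpolation=2)*1.3,0,255).astype('uint8'),4))
g5=np.load('pics/sc5.npz')['im']
m=(im2.min(2)>140);m[:185]=0;m[225:]=0;m[:,:315]=0;m[:,345:]=0; v,u=np.where(m); print(u.min(),u.max(),v.min(),v.max(),m.sum())
m=(g5.min(2)>140);m[:185]=0;m[225:]=0;m[:,:315]=0;m[:,345:]=0; v,u=np.where(m); print(u.min(),u.max(),v.min(),v.max(),m.sum())
"
```

```text
t 8.75 xb -3.6 s 2.1 z 123.4 yaw 0.0523 tilt [-0.001  0.    -1.   ] F bx,by,z -0.1 -0.4 0.7 w 0.007 q [-0.09  0.37  2.02 -0.    0.76  1.43]
321 335 198 211 141
322 335 198 211 116
```

View pics/s6.png

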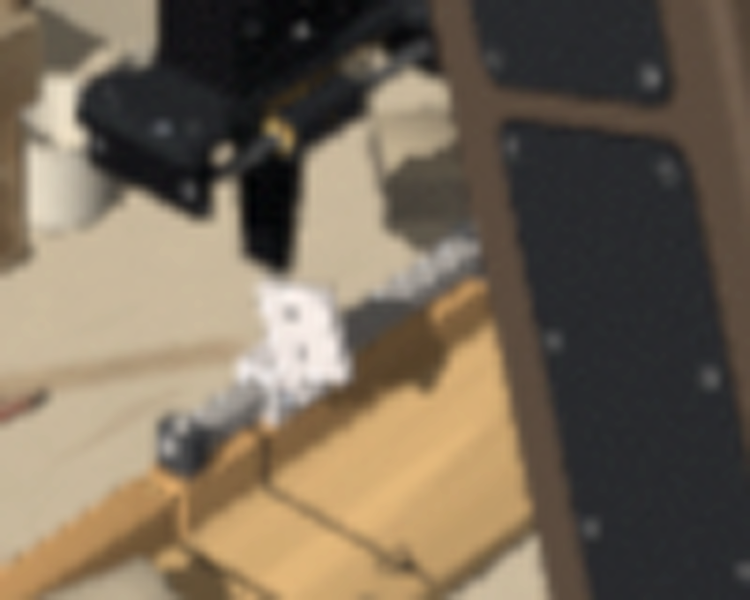

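```bash
python3 -c "
from h import *
z=np.load('pics/sc6.npz'); im=z['im'];C=cloud('scene',z['d'])
print('tip corners',proj('scene',[[*(ex*(468.9-3.6+dx)+ey*(2.1+dy)),123.4] for dx in(-10,10) for dy in(-12,12)]).round(1).tolist())
for v in range(190,214,2):
  print(v,[(u,int(im[v,u].mean()),int(C[v,u,:2]@ex-468.9),int(C[v,u,:2]@ey),int(C[v,u,2])) for u in range(318,340,3)])
"
```

```text
tip corners [[330.5, 199.8], [325.9, 202.8], [326.2, 197.5], [321.5, 200.5]]
190 [(318, 138, 177, -157, 0), (321, 117, 169, -166, -1), (324, 11, -1, 10, 168), (327, 8, -14, 10, 174), (330, 124, 139, -187, 1), (333, 140, 134, -199, -1), (336, 139, 123, -205, 0), (339, 138, 115, -214, 0)]
192 [(318, 140, 167, -146, 0), (321, 121, 157, -153, 1), (324, 16, 0, 8, 158), (327, 11, -13, 9, 166), (330, 134, 127, -173, 4), (333, 140, 124, -187, 0), (336, 138, 118, -199, -3), (339, 138, 110, -209, -5)]
194 [(318, 139, 159, -138, -1), (321, 129, 154, -149, -5), (324, 43, -1, 10, 152), (327, 14, -13, 9, 157), (330, 134, 122, -168, 0), (333, 138, 112, -174, 1), (336, 137, 103, -181, 2), (339, 138, 97, -193, 0)]
196 [(318, 138, 148, -125, 0), (321, 139, 142, -136, -2), (324, 129, 129, -139, 2), (327, 78, -15, 11, 151), (330, 137, 112, -155, 2), (333, 137, 101, -161, 3), (336, 137, 92, -168, 5), (339, 138, 86, -180, 1)]
198 [(318, 139, 138, -114, 1), (321, 140, 133, -127, -3), (324, 159, 6, 1, 126), (327, 158, -10, 5, 137), (330, 158, -18, 0, 138), (333, 137, 95, -154, 1), (336, 138, 89, -166, -2), 
[... 744 characters left out ...]
330, 152, -821, 952, 1033), (333, 183, -37, 4, 116), (336, 77, -7, -48, 72), (339, 50, -1, -73, 55)]
208 [(318, 126, 93, -65, 2), (321, 150, 86, -73, 1), (324, 158, 6, 0, 83), (327, 179, -11, 5, 95), (330, 167, -27, 7, 104), (333, 178, -37, 3, 107), (336, 113, -45, -1, 109), (339, 53, -6, -66, 53)]
210 [(318, 139, 88, -59, -1), (321, 147, 79, -66, 0), (324, 157, -821, 952, 1033), (327, 161, -10, 3, 85), (330, 154, -25, 5, 93), (333, 151, -37, 4, 99), (336, 97, -49, 2, 104), (339, 52, -11, -61, 49)]
212 [(318, 132, 78, -48, 0), (321, 120, 3, 19, 78), (324, 110, -5, 13, 79), (327, 122, -7, 0, 73), (330, 144, -25, 5, 85), (333, 75, -23, -13, 73), (336, 52, -11, -45, 49), (339, 59, -7, -66, 35)]
```

The picture shows the finger ending at (265,270) above the plate, with bench visible below its edge. The depth there puts the real tip at z≈145, about 20–25 mm above the reported TCP with the jaws closed. This explains the 40 N: I had pressed on top of the plate. I'll back off, go lower and push the rear edge.

Emit:
play_rows([
  {"slide": [0.02,0,0],"spin": 0},
  {"slide": [0.025,0,0],"spin": 0},
  {"slide": [0,0,0.013],"spin": 0},
  {"slide": [0,0,0.013],"spin": 0},
  {"slide": [0,0,0],"spin": 0},
])

```text
time_s: 9.17
tcp_pos: [509.7, 28.9, 95.5]
ee_rot: [-3.14, -0.082, 0.005]
contact_force: [-0.1, 0.1, 0.2]
grip_width: 0.008
```

Emit:
play_rows([
  {"slide": [-0.01,0,0],"spin": 0},
  {"slide": [-0.01,0,0],"spin": 0},
  {"slide": [-0.005,0,0],"spin": 0},
  {"slide": [-0.004,0,0],"spin": 0},
  {"slide": [-0.004,0,0],"spin": 0},
])

```text
time_s: 9.58
tcp_pos: [477.4, 27.0, 98.1]
ee_rot: [3.14, 0.082, 0.002]
contact_force: [-0.4, 0.0, 0.1]
grip_width: 0.008
```

```bash
cat > c.py <<'E'
from h import *
im,d=bot.read_camera('scene'); st()
m=(im.min(2)>140);m[:185]=0;m[228:]=0;m[:,:315]=0;m[:,350:]=0; v,u=np.where(m); print(u.min(),u.max(),v.min(),v.max(),m.sum())
E
python3 c.py
```

```text
t 9.63 xb 8.6 s 2.0 z 97.9 yaw 0.0523 tilt [ 0.  0. -1.] F bx,by,z -0.9 -0.1 0.1 w 0.006 q [-0.08  0.42  2.02 -0.    0.7   1.44]
321 335 198 211 136
```

Emit:
play_rows([
  {"slide": [-0.005,0,0],"spin": 0},
  {"slide": [-0.005,0,0],"spin": 0},
  {"slide": [-0.005,0,0],"spin": 0},
  {"slide": [0,0,0],"spin": 0},
])

```text
time_s: 9.97
tcp_pos: [461.6, 26.4, 97.4]
ee_rot: [3.141, 0.082, -0.001]
contact_force: [0.1, -0.2, -0.4]
grip_width: 0.004
```

```bash
python3 c.py
```

```text
t 10.02 xb -5.9 s 2.0 z 97.4 yaw 0.0522 tilt [-0.  0. -1.] F bx,by,z 0.7 -0.3 0.3 w 0.005 q [-0.09  0.41  2.05 -0.    0.68  1.43]
321 339 200 214 142
```

The plate is tipping. I'll push a little further and let it drop.

Emit:
play_rows([
  {"slide": [-0.005,0,0],"spin": 0},
  {"slide": [-0.005,0,0],"spin": 0},
  {"slide": [0,0,0],"spin": 0},
  {"slide": [0,0,0],"spin": 0},
  {"slide": [0,0,0],"spin": 0},
])

```text
time_s: 10.43
tcp_pos: [452.9, 25.8, 97.5]
ee_rot: [3.14, 0.082, 0.0]
contact_force: [-0.6, 0.5, 0.3]
grip_width: 0.001
```

Emit:
play_rows([
  {"slide": [0.01,0,0],"spin": 0},
  {"slide": [0.02,0,0],"spin": 0},
  {"slide": [0.01,0,-0.03],"spin": 0},
  {"slide": [0,0,-0.04],"spin": 0},
  {"slide": [0,0,0],"spin": 0},
])

```text
time_s: 10.85
tcp_pos: [496.4, 27.8, 172.8]
ee_rot: [3.14, 0.082, 0.013]
contact_force: [0.1, 0.9, 0.9]
grip_width: 0.007
```

Emit:
play_rows([
  {"slide": [0,0.04,0],"spin": 0},
  {"slide": [0,0.04,0],"spin": 0},
  {"slide": [0,0.04,0],"spin": 0},
  {"slide": [0,0.04,0],"spin": 0},
  {"slide": [0,0.04,0],"spin": 0},
])

```text
time_s: 11.27
tcp_pos: [503.6, -174.0, 167.6]
ee_rot: [3.14, 0.083, 0.001]
contact_force: [1.0, -0.2, 0.9]
grip_width: 0.006
```

Emit:
play_rows([
  {"slide": [0,0.04,0],"spin": 0},
  {"slide": [0,0.04,0],"spin": 0},
  {"slide": [0,0.03,0],"spin": 0},
  {"slide": [0,0,0],"spin": 0},
  {"slide": [0,0,0],"spin": 0},
])

```text
time_s: 11.68
tcp_pos: [509.0, -283.2, 166.9]
ee_rot: [-3.14, -0.078, 0.0]
contact_force: [1.1, 1.5, 0.7]
grip_width: 0.003
```

```bash
cat > t.py <<'E'
from m import *
im,d=bot.read_camera('top'); st(); np.savez('pics/topc.npz',im=im,d=d)
C=cloud('top',d); g=cv2.cvtColor(im,cv2.COLOR_RGB2GRAY).astype(float); sat=cv2.cvtColor(im,cv2.COLOR_RGB2HSV)[:,:,1]
def B(u,v,z):
    p=onz('top',[(u,v)],z)[0]; return p[:2]@ex-468.9,p[:2]@ey
for v in range(222,248): # face edge of plate by saturation: wood high -> plate low
    pr=sat[v,290:312].astype(float); lo=pr[:].min()
    dk=g[v,298:308]; w=np.median(dk)-dk; w[w<8]=0
    e=290+edge(pr); print(v,sat[v,296:312].tolist(),g[v,298:308].astype(int).tolist(),'edge@84',np.round(B(e,v,84),1),'hi',int(C[v,290:315,2].max()))
E
python3 t.py
```

```text
t 11.73 xb 24.5 s -308.3 z 167.0 yaw 0.0512 tilt [-0. -0. -1.] F bx,by,z -0.2 0.1 0.8 w 0.003 q [-0.62  0.46  1.7   0.    0.98  0.9 ]
222 [65, 51, 54, 64, 77, 45, 46, 56, 60, 30, 27, 24, 21, 24, 24, 22] [30, 28, 29, 32, 31, 29, 26, 66, 118, 143] edge@84 [-5.7 15.5] hi 754
223 [55, 29, 68, 77, 64, 68, 82, 58, 66, 76, 49, 27, 25, 23, 22, 25] [31, 27, 28, 26, 25, 28, 28, 24, 42, 89] edge@84 [-8.3 24.6] hi 1588
224 [42, 70, 72, 60, 51, 54, 51, 72, 58, 82, 41, 53, 31, 28, 24, 25] [27, 30, 26, 30, 27, 28, 28, 28, 29, 26] edge@84 [-12.2   1.1] hi 761
225 [66, 64, 64, 54, 68, 46, 62, 60, 60, 70, 56, 60, 53, 36, 26, 34] [28, 30, 30, 29, 30, 27, 28, 30, 29, 27] edge@84 [-13.9  32.7] hi 764
226 [54, 48, 64, 53, 54, 60, 56, 58, 58, 56, 60, 66, 68, 62, 49, 68] [29, 31, 29, 31, 29, 29, 28, 29, 26, 28] edge@84 [-19.3 -29.7] hi 768
227 [55, 62, 64, 77, 58, 53, 72, 62, 64, 72, 80, 70, 58, 66, 51, 70] [28, 30, 32, 31, 29, 30, 29, 29, 29, 30] edge@84 [-19.8  31. ] hi 770
228 [62, 83, 62, 64, 58, 62, 74, 45, 70, 54, 56, 45, 77, 60, 79, 62] [30, 33, 28, 30, 28, 31, 29, 29, 29, 31] edge@84 [-24.2  -4.9] h
[... 1949 characters left out ...]
783
243 [74, 66, 57, 69, 74, 69, 65, 68, 71, 70, 71, 67, 55, 71, 56, 59] [44, 43, 42, 42, 42, 44, 38, 39, 39, 38] edge@84 [-68.1  -6.8] hi 783
244 [67, 65, 69, 65, 64, 68, 62, 76, 67, 58, 62, 61, 65, 64, 75, 75] [46, 45, 43, 43, 43, 41, 41, 39, 40, 41] edge@84 [-70.3  11.3] hi 1588
245 [65, 66, 70, 70, 66, 73, 73, 66, 65, 72, 60, 68, 71, 58, 61, 68] [45, 45, 44, 43, 43, 44, 42, 40, 42, 40] edge@84 [-73.9  -5.7] hi 785
246 [64, 61, 66, 69, 65, 62, 65, 73, 73, 71, 72, 65, 62, 71, 58, 68] [48, 46, 45, 44, 45, 43, 43, 42, 40, 42] edge@84 [-76.9  -8.7] hi 784
247 [65, 65, 63, 67, 65, 66, 67, 66, 69, 68, 58, 65, 61, 68, 62, 65] [47, 47, 45, 47, 46, 44, 42, 43, 43, 42] edge@84 [-79.4   2.5] hi 1588
```

The elbow still hides it. I'll swing further out.

Emit:
play_rows([
  {"slide": [-0.035,0.02,0],"spin": 0},
  {"slide": [-0.035,0.02,0],"spin": 0},
  {"slide": [-0.035,0.02,0],"spin": 0},
  {"slide": [-0.035,0.02,0],"spin": 0},
  {"slide": [-0.03,0.03,0],"spin": 0},
])

```text
time_s: 12.15
tcp_pos: [344.1, -398.2, 167.8]
ee_rot: [-3.14, -0.086, 0.0]
contact_force: [0.8, -1.5, 0.9]
grip_width: 0.002
```

```bash
cat > t.py <<'E'
from m import *
import sys
im,d=bot.read_camera('top'); st(); np.savez('pics/topc.npz',im=im,d=d)
im2,d2=bot.read_camera('scene'); np.savez('pics/scc.npz',im=im2,d=d2)
a=cv2.resize(im[205:265,280:340],(400,400),interpolation=2);b=cv2.resize(im2[180:240,300:360],(400,400),interpolation=2)
cv2.imwrite('pics/%s.png'%sys.argv[1],cv2.cvtColor(np.clip(np.hstack([a,b])*1.3,0,255).astype('uint8'),4))
C=cloud('top',d); g=cv2.cvtColor(im,cv2.COLOR_RGB2GRAY).astype(int); sat=cv2.cvtColor(im,cv2.COLOR_RGB2HSV)[:,:,1]
for v in range(226,254): print(v,sat[v,296:312].tolist(),g[v,296:312].tolist(),int(np.median(C[v,303:306,2])))
E
python3 t.py s7
```

```text
t 12.2 xb -149.8 s -421.2 z 167.9 yaw 0.0516 tilt [-0.001  0.002 -1.   ] F bx,by,z -3.5 -4.1 0.1 w 0.005 q [-0.99  0.39  1.83 -0.    0.93  0.53]
226 [103, 105, 107, 106, 107, 101, 93, 92, 38, 25, 25, 35, 34, 24, 24, 30] [94, 92, 92, 97, 101, 77, 71, 91, 132, 149, 135, 122, 133, 143, 144, 106] 80
227 [103, 103, 102, 102, 103, 100, 97, 97, 44, 23, 23, 36, 30, 22, 23, 30] [121, 121, 121, 121, 121, 89, 96, 115, 134, 146, 137, 126, 137, 147, 147, 112] 82
228 [104, 103, 101, 100, 101, 98, 99, 101, 45, 23, 25, 40, 39, 28, 30, 51] [121, 121, 123, 123, 122, 93, 100, 116, 135, 147, 137, 125, 130, 138, 138, 119] 86
229 [104, 103, 102, 101, 103, 99, 99, 103, 51, 23, 24, 54, 93, 93, 92, 100] [126, 126, 126, 127, 127, 96, 103, 128, 143, 149, 140, 121, 104, 101, 101, 118] 83
230 [104, 104, 104, 102, 102, 100, 96, 102, 44, 19, 24, 52, 99, 103, 104, 102] [128, 128, 128, 129, 130, 98, 102, 126, 150, 152, 140, 122, 119, 130, 129, 129] 85
231 [101, 103, 102, 104, 103, 97, 93, 100, 42, 20, 26, 42, 98, 102, 102, 103] [128, 129, 129, 128, 128, 99, 87, 118, 153, 158, 148, 120, 113, 129, 130, 129] 81
232 [10
[... 2848 characters left out ...]
22, 122, 93, 100, 122, 121, 121, 121, 121, 122, 121, 122] 30
250 [104, 104, 103, 102, 101, 103, 98, 99, 103, 103, 102, 103, 105, 104, 103, 104] [121, 121, 121, 118, 120, 121, 93, 99, 121, 116, 119, 121, 121, 121, 121, 122] 23
251 [106, 105, 104, 98, 100, 102, 98, 99, 102, 96, 98, 104, 102, 104, 102, 103] [122, 123, 121, 109, 109, 121, 88, 96, 120, 98, 104, 120, 121, 121, 121, 121] 24
252 [101, 106, 104, 99, 93, 100, 99, 99, 99, 92, 98, 103, 98, 100, 101, 101] [122, 122, 122, 108, 92, 111, 88, 94, 106, 90, 109, 119, 122, 119, 120, 119] 30
253 [103, 104, 105, 103, 98, 95, 94, 95, 93, 97, 103, 102, 102, 102, 103, 102] [121, 118, 117, 120, 97, 97, 82, 90, 89, 97, 117, 117, 117, 117, 118, 118] 22
```

View pics/s7.png

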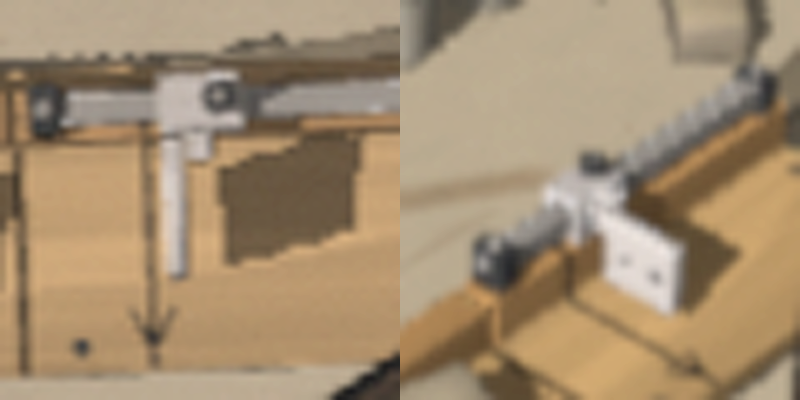

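The arm is fully down: the plate is at x≈(165–188)/6.67+280, with depth 82 ±3 mm. Now the sub-pixel gap between face and line.

```bash
cat > f.py <<'E'
from m import *
def run(f='pics/topc.npz',c0=297):
    im=np.load(f)['im']; sat=cv2.cvtColor(im,cv2.COLOR_RGB2HSV)[:,:,1].astype(float)
    E=[]
    for v in range(230,245):
        r=sat[v,c0:c0+20]; i=int(np.argmin(r)); a=r[max(0,i-4):i+1]; cov=np.clip((100-a)/78,0,1).sum()
        E.append((c0+i+.5-cov,v))
    p=onz('top',E,84); s=p[:,:2]@ey; x=p[:,:2]@ex-468.9
    k=np.polyfit(x,s,1); print('face s at xb=-53: %.2f'%np.polyval(k,-53),'slope %.3f'%k[0],'sd %.2f'%np.std(s-np.polyval(k,x)))
    return E
z=np.load('pics/top0.npz')['im']; g=cv2.cvtColor(z,cv2.COLOR_RGB2GRAY)
p=onz('top',darkline(g,299,306,range(228,250)),25); s=p[:,:2]@ey; x=p[:,:2]@ex-468.9; k=np.polyfit(x,s,1)
print('line s at -53: %.2f'%np.polyval(k,-53),'slope %.3f'%k[0],'at 0: %.2f'%np.polyval(k,0))
if __name__=='__main__': run()
E
python3 f.py; python3 -c "
from h import *
d=np.load('pics/topc.npz'); C=cloud('top',d['d']); st()
print(bot.camera_params('top')['eye'][:2]@ey)"
```

```text
line s at -53: 14.39 slope 0.010 at 0: 14.92
face s at xb=-53: 6.38 slope 0.025 sd 0.27
t 12.25 xb -147.5 s -419.5 z 167.8 yaw 0.0492 tilt [ 0.     0.001 -1.   ] F bx,by,z 0.6 0.0 -0.4 w 0.004 q [-0.99  0.39  1.83 -0.    0.93  0.53]
-33.226586372429786
```

The gap is 8.0 mm. I'll push the folded plate from its -y side, low and near the bar.

Emit:
play_rows([
  {"slide": [0.01,-0.04,0],"spin": 0},
  {"slide": [0.01,-0.04,0],"spin": 0},
  {"slide": [0.01,-0.04,0],"spin": 0},
  {"slide": [0.01,-0.04,0],"spin": 0},
  {"slide": [0.01,-0.04,0],"spin": 0},
])

```text
time_s: 12.67
tcp_pos: [385.1, -194.4, 167.6]
ee_rot: [3.14, 0.084, 0.001]
contact_force: [1.2, 0.6, 0.0]
grip_width: 0.003
```

Emit:
play_rows([
  {"slide": [0.01,-0.04,0],"spin": 0},
  {"slide": [0.01,-0.04,0],"spin": 0},
  {"slide": [0.012,-0.04,0],"spin": 0},
  {"slide": [0.02,-0.03,0],"spin": 0},
  {"slide": [0,0,0],"spin": 0},
])

```text
time_s: 13.08
tcp_pos: [430.5, -39.3, 167.9]
ee_rot: [-3.14, -0.092, -0.003]
contact_force: [-0.2, -0.2, -0.2]
grip_width: 0.002
```

Emit:
play_rows([
  {"slide": [0,0,0.035],"spin": 0},
  {"slide": [0,0,0.035],"spin": 0},
  {"slide": [0,0,0.03],"spin": 0},
  {"slide": [0,0,0.02],"spin": 0},
  {"slide": [0,0,0],"spin": 0},
])

```text
time_s: 13.5
tcp_pos: [427.1, -43.8, 44.7]
ee_rot: [-3.139, -0.084, 0.008]
contact_force: [-0.4, 0.3, 0.4]
grip_width: 0.004
```

```bash
python3 -c "
from h import *
st()"
```

```text
t 13.5 xb -44.7 s -66.1 z 44.7 yaw 0.0537 tilt [-0.005 -0.002 -1.   ] F bx,by,z -0.4 0.3 0.4 w 0.004 q [-0.26  0.47  2.17 -0.    0.5   1.26]
```

Emit:
play_rows([
  {"slide": [0,-0.02,0.005],"spin": 0},
  {"slide": [0,-0.015,0],"spin": 0},
  {"slide": [0,-0.01,0],"spin": 0},
  {"slide": [0,-0.004,0],"spin": 0},
  {"slide": [0,0,0],"spin": 0},
])

```text
time_s: 13.92
tcp_pos: [426.7, 4.6, 43.3]
ee_rot: [3.14, 0.085, 0.002]
contact_force: [-0.2, 0.4, -0.0]
grip_width: 0.005
```

Emit:
play_rows([
  {"slide": [0,-0.003,0],"spin": 0},
  {"slide": [0,-0.003,0],"spin": 0},
  {"slide": [0,0,0],"spin": 0},
  {"slide": [0,0,0],"spin": 0},
])

```text
time_s: 14.25
tcp_pos: [426.4, 9.5, 42.7]
ee_rot: [3.14, 0.081, 0.001]
contact_force: [0.2, -1.6, 1.8]
grip_width: 0.006
```

```bash
python3 -c "
from h import *
st()
z=np.load('pics/scc.npz')['im']
im,d=bot.read_camera('scene'); np.savez('pics/scd.npz',im=im,d=d);st()
for A in(z,im): m=(A.min(2)>150);m[:200]=0;m[230:]=0;m[:,:325]=0;m[:,350:]=0; v,u=np.where(m); print(u.mean(),v.mean(),m.sum())
"
```

```text
t 14.25 xb -42.6 s -12.9 z 42.7 yaw 0.0519 tilt [ 0.001  0.    -1.   ] F bx,by,z 0.1 -1.6 1.8 w 0.006 q [-0.13  0.47  2.18 -0.    0.48  1.39]
t 14.3 xb -42.6 s -12.9 z 42.6 yaw 0.0518 tilt [ 0.001  0.    -1.   ] F bx,by,z -0.4 -3.2 1.6 w -0.001 q [-0.13  0.47  2.18 -0.    0.48  1.39]
334.7375 217.575 80
335.22 218.93 100
```

Emit:
play_rows([
  {"slide": [0,-0.003,0],"spin": 0},
  {"slide": [0,-0.003,0],"spin": 0},
  {"slide": [0,-0.001,0],"spin": 0},
  {"slide": [0,0,0],"spin": 0},
  {"slide": [0,0,0],"spin": 0},
])

```text
time_s: 14.72
tcp_pos: [426.0, 16.3, 42.6]
ee_rot: [3.14, 0.082, 0.001]
contact_force: [0.7, -7.2, 3.9]
grip_width: 0.007
```

```bash
python3 -c "
from h import *
st()"
```

```text
t 14.72 xb -42.6 s -6.1 z 42.6 yaw 0.0521 tilt [ 0.001  0.001 -1.   ] F bx,by,z 0.4 -7.2 3.9 w 0.007 q [-0.12  0.47  2.18 -0.    0.48  1.4 ]
```

Emit:
play_rows([
  {"slide": [0,0.01,0],"spin": 0},
  {"slide": [0,0.02,-0.005],"spin": 0},
  {"slide": [0,0.03,-0.03],"spin": 0},
  {"slide": [0,0.03,-0.03],"spin": 0},
  {"slide": [-0.01,0.035,-0.02],"spin": 0},
])

```text
time_s: 15.13
tcp_pos: [423.1, -109.0, 128.3]
ee_rot: [3.14, 0.084, 0.003]
contact_force: [0.3, -1.2, -0.1]
grip_width: 0.007
```

Emit:
play_rows([
  {"slide": [-0.01,0.04,0],"spin": 0},
  {"slide": [-0.01,0.04,0],"spin": 0},
  {"slide": [-0.01,0.04,0],"spin": 0},
  {"slide": [-0.01,0.04,0],"spin": 0},
  {"slide": [-0.01,0.04,0],"spin": 0},
])

```text
time_s: 15.55
tcp_pos: [381.3, -312.1, 126.4]
ee_rot: [-3.14, -0.081, -0.0]
contact_force: [-0.1, 0.7, 0.9]
grip_width: 0.003
```

Emit:
play_rows([
  {"slide": [-0.02,0.035,0],"spin": 0},
  {"slide": [-0.02,0.035,0],"spin": 0},
  {"slide": [-0.02,0.03,0],"spin": 0},
  {"slide": [0,0,0],"spin": 0},
])

```text
time_s: 15.88
tcp_pos: [324.9, -417.9, 126.0]
ee_rot: [3.14, 0.075, 0.0]
contact_force: [-0.5, 0.4, 0.4]
grip_width: 0.004
```

```bash
cp pics/topc.npz pics/topc0.npz; python3 t.py s8|sed -n '1p;6,20p'; python3 f.py
python3 - <<'E'
from h import *
# scene cross-check: displacement of plate between scc0/d? bottom-right corner
E
```

```text
t 15.93 xb -165.3 s -431.9 z 125.9 yaw 0.0478 tilt [-0. -0. -1.] F bx,by,z -0.3 -0.0 -0.6 w 0.006 q [-1.03  0.44  1.87  0.    0.83  0.49]
230 [105, 102, 103, 104, 103, 73, 33, 24, 32, 92, 104, 102, 102, 105, 104, 98] [127, 129, 128, 128, 128, 128, 138, 140, 112, 112, 128, 129, 129, 127, 102, 69] 85
231 [103, 102, 102, 102, 102, 74, 34, 24, 31, 88, 104, 104, 103, 102, 102, 94] [128, 129, 127, 127, 129, 126, 133, 143, 119, 114, 128, 128, 128, 129, 102, 69] 82
232 [105, 104, 103, 105, 104, 77, 33, 23, 24, 90, 104, 102, 102, 103, 102, 95] [127, 128, 129, 127, 128, 126, 138, 147, 113, 108, 128, 129, 130, 129, 102, 71] 83
233 [102, 104, 102, 104, 104, 75, 33, 23, 25, 84, 102, 102, 102, 104, 103, 103] [127, 126, 127, 128, 127, 126, 140, 147, 116, 107, 125, 127, 129, 128, 101, 67] 86
234 [102, 103, 105, 103, 102, 76, 39, 25, 22, 69, 100, 103, 103, 105, 103, 100] [127, 128, 127, 127, 127, 136, 146, 147, 121, 102, 119, 128, 128, 128, 103, 68] 83
235 [100, 103, 104, 102, 102, 78, 39, 23, 24, 66, 101, 104, 105, 104, 102, 96] [127, 128, 126, 129, 127, 132, 145, 148, 124, 100, 116, 127, 126, 127, 
[... 865 characters left out ...]
, 44, 102, 104, 104, 103, 104, 104] [134, 134, 135, 135, 135, 127, 140, 149, 136, 106, 116, 136, 137, 137, 137, 108] 83
242 [104, 103, 105, 105, 103, 101, 44, 25, 23, 44, 101, 104, 104, 106, 103, 100] [134, 136, 135, 135, 136, 122, 138, 149, 137, 108, 116, 136, 135, 133, 135, 108] 84
243 [103, 104, 102, 104, 104, 101, 41, 23, 23, 45, 98, 104, 105, 102, 105, 102] [134, 133, 133, 133, 133, 121, 138, 151, 137, 110, 116, 133, 132, 133, 132, 106] 81
244 [105, 105, 105, 102, 102, 98, 32, 17, 23, 42, 99, 102, 102, 104, 103, 102] [132, 132, 132, 134, 133, 120, 144, 156, 138, 113, 115, 132, 131, 131, 132, 112] 81
line s at -53: 14.39 slope 0.010 at 0: 14.92
face s at xb=-53: 13.61 slope 0.000 sd 0.23
```

The face is at 13.6 against the line at 14.4, 0.8 mm short. A sliver of dark pencil still shows beside the plate, which agrees. I'll give one small corrective push.

Emit:
play_rows([
  {"slide": [0.013,-0.039,0],"spin": 0},
  {"slide": [0.013,-0.039,0],"spin": 0},
  {"slide": [0.013,-0.039,0],"spin": 0},
  {"slide": [0.013,-0.039,0],"spin": 0},
  {"slide": [0.013,-0.039,0],"spin": 0},
])

```text
time_s: 16.4
tcp_pos: [382.6, -211.8, 126.4]
ee_rot: [-3.14, -0.083, 0.0]
contact_force: [1.3, 0.5, -0.5]
grip_width: 0.002
```

Emit:
play_rows([
  {"slide": [0.013,-0.039,0],"spin": 0},
  {"slide": [0.013,-0.039,0],"spin": 0},
  {"slide": [0.013,-0.039,0],"spin": 0},
  {"slide": [0.01,-0.03,0.01],"spin": 0},
  {"slide": [0,0,0.02],"spin": 0},
])

```text
time_s: 16.82
tcp_pos: [425.1, -60.4, 97.6]
ee_rot: [3.14, 0.091, 0.005]
contact_force: [0.2, 0.4, -0.3]
grip_width: 0.004
```

Emit:
play_rows([
  {"slide": [0,0,0.03],"spin": 0},
  {"slide": [0,0,0.022],"spin": 0},
  {"slide": [0,0,0],"spin": 0},
  {"slide": [0,0,0],"spin": 0},
])

```text
time_s: 17.15
tcp_pos: [423.2, -64.5, 44.1]
ee_rot: [-3.14, -0.084, 0.004]
contact_force: [0.1, -0.2, 0.9]
grip_width: 0.002
```

```bash
python3 -c "
from h import *
st()"
```

```text
t 17.15 xb -49.6 s -86.6 z 44.1 yaw 0.0534 tilt [-0.003 -0.001 -1.   ] F bx,by,z 0.1 -0.2 0.9 w 0.002 q [-0.31  0.47  2.18  0.    0.49  1.21]
```

Emit:
play_rows([
  {"slide": [0.006,-0.025,0],"spin": 0},
  {"slide": [0,-0.025,0],"spin": 0},
  {"slide": [0,-0.015,0],"spin": 0},
  {"slide": [0,-0.007,0],"spin": 0},
  {"slide": [0,0,0],"spin": 0},
])

```text
time_s: 17.57
tcp_pos: [426.4, 7.9, 45.6]
ee_rot: [3.14, 0.085, 0.003]
contact_force: [-0.3, -0.2, -0.2]
grip_width: 0.004
```

Emit:
play_rows([
  {"slide": [0,0,0],"spin": 0},
  {"slide": [0,0,0],"spin": 0},
])

```text
time_s: 17.73
tcp_pos: [426.5, 6.3, 44.9]
ee_rot: [3.14, 0.082, 0.002]
contact_force: [-0.8, -0.4, 0.1]
grip_width: 0.004
```

```bash
python3 -c "
from h import *
st()"
```

```text
t 17.73 xb -42.6 s -16.1 z 44.9 yaw 0.0519 tilt [ 0.001  0.    -1.   ] F bx,by,z -0.8 -0.4 0.1 w 0.004 q [-0.14  0.47  2.18 -0.    0.49  1.38]
```

Emit:
play_rows([
  {"slide": [0,-0.004,0],"spin": 0},
  {"slide": [0,-0.004,0],"spin": 0},
  {"slide": [0,-0.002,0],"spin": 0},
  {"slide": [0,-0.0008,0],"spin": 0},
  {"slide": [0,0,0],"spin": 0},
])

```text
time_s: 18.15
tcp_pos: [425.7, 17.3, 44.3]
ee_rot: [3.14, 0.083, -0.0]
contact_force: [-0.2, -7.2, 1.4]
grip_width: 0.002
```

Emit:
play_rows([
  {"slide": [0,0,0],"spin": 0},
  {"slide": [0,0,0],"spin": 0},
])

```text
time_s: 18.32
tcp_pos: [425.7, 17.3, 44.3]
ee_rot: [3.14, 0.082, -0.0]
contact_force: [-1.0, -6.4, 1.3]
grip_width: 0.002
```

```bash
python3 -c "
from h import *
st()"
```

```text
t 18.32 xb -42.9 s -5.1 z 44.3 yaw 0.0524 tilt [-0.     0.001 -1.   ] F bx,by,z -1.3 -6.3 1.3 w 0.002 q [-0.11  0.47  2.18 -0.    0.49  1.41]
```

The finger moved 1.0 mm further this time, so the face should be at about 14.5. Next: lift out, go round to the front of the stone, and open the jaws to 50 mm as a two-point pusher.

Emit:
play_rows([
  {"slide": [0,0.01,0],"spin": 0},
  {"slide": [0,0.01,-0.01],"spin": 0},
  {"slide": [0,0,-0.035],"spin": 0},
  {"slide": [0,0,-0.04],"spin": 0},
  {"slide": [-0.02,0,-0.02],"spin": 0},
])

```text
time_s: 18.73
tcp_pos: [409.8, -4.3, 152.5]
ee_rot: [3.14, 0.082, 0.008]
contact_force: [0.7, -0.3, 0.2]
grip_width: 0.005
```

Emit:
play_rows([
  {"slide": [-0.015,-0.038,0],"spin": 0},
  {"slide": [-0.015,-0.038,0],"spin": 0},
  {"slide": [-0.015,-0.038,0],"spin": 0},
  {"slide": [-0.015,-0.038,0],"spin": 0},
  {"slide": [-0.01,-0.038,0],"spin": 0},
], claw=0.05)

```text
time_s: 19.15
tcp_pos: [325.3, 183.6, 149.5]
ee_rot: [3.141, 0.081, -0.0]
contact_force: [2.8, -0.5, 1.0]
grip_width: 0.297
```

Emit:
play_rows([
  {"slide": [0,0,0],"spin": 0},
  {"slide": [0,0,0],"spin": 0},
  {"slide": [0,0,0],"spin": 0},
])

```text
time_s: 19.4
tcp_pos: [327.0, 182.5, 149.3]
ee_rot: [3.14, 0.084, -0.0]
contact_force: [-0.3, -0.8, 0.4]
grip_width: 0.495
```

Run:
```python
from h import *
st(); im,d=bot.read_camera('scene'); C=cloud('scene',d)
s=bot.read_state(); p=s['tcp_pos']; Y=R.from_rotvec(s['ee_rot']).as_matrix()[:,1]
print(proj('scene',[p+Y*31,p-Y*31,p]).round(1))
xb=C[...,:2]@ex-468.9; sb=C[...,:2]@ey
xt=p[:2]@ex-468.9; t=p[:2]@ey
m=(abs(xb-xt)<18)&(abs(sb-t)<60)&(C[...,2]>75)&(C[...,2]<230)
for lo in range(-60,60,10):
    q=m&(sb-t>=lo)&(sb-t<lo+10)
    if q.sum(): print(lo,q.sum(),'z min',C[...,2][q].min().round(),'xb',xb[q].min().round(),xb[q].max().round())
```

```text
t 19.4 xb -132.8 s 165.1 z 149.3 yaw 0.0533 tilt [-0.  0. -1.] F bx,by,z -0.4 -0.7 0.4 w 0.495 q [ 0.33  0.21  2.19 -0.    0.75  1.85]
[[329.3 228.6]
 [315.6 238.4]
 [322.6 233.4]]
-40 4 z min 202.0 xb -142.0 -141.0
-30 98 z min 168.0 xb -145.0 -119.0
-20 5 z min 182.0 xb -145.0 -125.0
20 28 z min 170.0 xb -144.0 -118.0
30 63 z min 173.0 xb -144.0 -121.0
```

The finger ends are seen at z≈168–172 with the TCP at 149, so the real tips are about 20 mm above it in this opening too. TCP z=28 is therefore safe either way. I'll lower in front of the stone.

Emit:
play_rows([
  {"slide": [0,-0.006,0.035],"spin": 0},
  {"slide": [0,0,0.035],"spin": 0},
  {"slide": [0,0,0.03],"spin": 0},
  {"slide": [0,0,0.02],"spin": 0},
  {"slide": [0,0,0],"spin": 0},
])

```text
time_s: 19.87
tcp_pos: [325.9, 186.8, 26.6]
ee_rot: [3.139, 0.077, -0.008]
contact_force: [0.4, 0.1, -0.6]
grip_width: 0.524
```

Emit:
play_rows([
  {"slide": [0.01,0,0],"spin": 0},
  {"slide": [0.006,0,0],"spin": 0},
  {"slide": [0,0,0],"spin": 0},
])

```text
time_s: 20.12
tcp_pos: [345.4, 189.6, 30.6]
ee_rot: [-3.139, -0.08, -0.006]
contact_force: [0.3, -0.4, 0.1]
grip_width: 0.526
```

```bash
cat > stone.py <<'E'
from h import *
def stone(im,d):
    C=cloud('top',d); z=C[...,2]; xb=C[...,:2]@ex-468.9; sb=C[...,:2]@ey
    sat=cv2.cvtColor(im,cv2.COLOR_RGB2HSV)[...,1]
    m=((z>52)&(z<78)&(sat<85)&(xb<-11)&(xb>-120)&(sb>10)&(sb<240)).astype('uint8')
    k,l,s,c=cv2.connectedComponentsWithStats(m); i=1+np.argmax(s[1:,4]); v,u=np.where(l==i)
    p=onz('top',np.c_[u,v],67)[:,:2]; b=np.c_[p@ex-468.9,p@ey]
    r=cv2.minAreaRect(b.astype('f4')); print('stone n',len(b),'centroid',b.mean(0).round(1),'rect',np.round(r[0],1),np.round(r[1],1),round(r[2],1),'ext',b.min(0).round(1),b.max(0).round(1))
if __name__=='__main__':
    im,d=bot.read_camera('top'); np.savez('pics/tst.npz',im=im,d=d); st(); stone(im,d)
E
python3 stone.py; python3 -c "
from stone import *; z=np.load('pics/top0.npz'); stone(z['im'],z['d'])"
```

```text
t 20.17 xb -115.1 s 171.3 z 30.5 yaw 0.0511 tilt [ 0.003 -0.001 -1.   ] F bx,by,z -0.2 -0.2 -0.1 w 0.531 q [ 0.33  0.47  2.27 -0.    0.39  1.85]
stone n 212 centroid [-42.4 165.3] rect [-44.6 166.5] [87.1 39.1] 70.0 ext [-76.2 124.8] [-20.3 210.4]
stone n 572 centroid [-57.2 170.3] rect [-57.1 170.6] [84.7 59.3] 77.1 ext [-93.6 124.8] [-20.3 213.8]
```

Emit:
play_rows([
  {"slide": [0.004,0,0.003],"spin": 0},
  {"slide": [0.005,0,0],"spin": 0},
  {"slide": [0.005,0,0],"spin": 0},
  {"slide": [0.004,0,0],"spin": 0},
  {"slide": [0.004,0,0],"spin": 0},
])

```text
time_s: 20.58
tcp_pos: [364.5, 190.7, 26.4]
ee_rot: [3.14, 0.082, -0.001]
contact_force: [-3.3, -1.0, 0.4]
grip_width: 0.526
```

Emit:
play_rows([
  {"slide": [0.003,0,0],"spin": 0},
  {"slide": [0.003,0,0],"spin": 0},
  {"slide": [0.002,0,0],"spin": 0},
  {"slide": [0.0,0,0],"spin": 0},
])

```text
time_s: 20.92
tcp_pos: [373.0, 191.2, 26.3]
ee_rot: [-3.14, -0.082, -0.001]
contact_force: [-0.6, -0.1, -0.0]
grip_width: 0.524
```

```bash
python3 stone.py
```

```text
t 20.97 xb -86.5 s 171.4 z 26.3 yaw 0.0523 tilt [ 0.001 -0.    -1.   ] F bx,by,z -0.2 -0.0 0.1 w 0.524 q [ 0.32  0.5   2.21 -0.    0.42  1.83]
stone n 34 centroid [-28.6 138.8] rect [-29.9 137.5] [32.  10.7] 19.0 ext [-46.6 133.2] [-16.5 147.8]
```

Emit:
play_rows([
  {"slide": [0.002,0,0],"spin": 0},
  {"slide": [0.002,0,0],"spin": 0},
  {"slide": [0.001,0,0],"spin": 0},
  {"slide": [0,0,0],"spin": 0},
])

```text
time_s: 21.3
tcp_pos: [376.0, 191.2, 26.2]
ee_rot: [3.14, 0.082, -0.005]
contact_force: [-7.1, 1.6, 4.3]
grip_width: 0.528
```

Emit:
play_rows([
  {"slide": [0.001,0,0],"spin": 0},
  {"slide": [0.001,0,0],"spin": 0},
  {"slide": [0,0,0],"spin": 0},
])

```text
time_s: 21.55
tcp_pos: [376.0, 191.0, 26.1]
ee_rot: [3.139, 0.082, -0.011]
contact_force: [-15.5, 2.7, 9.1]
grip_width: 0.526
```

```bash
python3 -c "
from h import *
st()"
```

```text
t 21.55 xb -83.4 s 171.0 z 26.1 yaw 0.0522 tilt [-0.007  0.001 -1.   ] F bx,by,z -15.4 3.6 9.1 w 0.526 q [0.31 0.51 2.2  0.   0.44 1.83]
```

The stone is against the fence (15 N). I'll go round its left end with the jaws closed.

Emit:
play_rows([
  {"slide": [-0.01,0,0],"spin": 0},
  {"slide": [-0.012,0,0],"spin": 0},
  {"slide": [0,-0.025,0],"spin": 0},
  {"slide": [0,-0.03,0],"spin": 0},
  {"slide": [0,-0.028,0],"spin": 0},
], claw=0)

```text
time_s: 21.97
tcp_pos: [353.4, 274.5, 26.5]
ee_rot: [-3.14, -0.08, -0.002]
contact_force: [0.6, -0.6, 0.3]
grip_width: 0.229
```

Emit:
play_rows([
  {"slide": [0,0,0],"spin": 0},
  {"slide": [0,0,0],"spin": 0},
  {"slide": [0.02,0,0],"spin": 0},
  {"slide": [0.02,0,0],"spin": 0},
  {"slide": [0.019,0,0],"spin": 0},
])

```text
time_s: 22.38
tcp_pos: [413.0, 275.5, 26.4]
ee_rot: [3.14, 0.082, 0.0]
contact_force: [0.7, 0.1, 0.2]
grip_width: 0.009
```

Emit:
play_rows([
  {"slide": [0,0,0],"spin": 0},
  {"slide": [0,0,0],"spin": 0},
])

```text
time_s: 22.55
tcp_pos: [412.4, 275.3, 26.1]
ee_rot: [3.14, 0.08, -0.0]
contact_force: [-0.4, 0.1, -0.8]
grip_width: 0.003
```

```bash
python3 stone.py; cp pics/tst.npz pics/topc.npz; python3 f.py
```

```text
t 22.6 xb -43.5 s 253.3 z 26.1 yaw 0.0512 tilt [-0.001  0.001 -1.   ] F bx,by,z -1.4 -0.8 -0.0 w 0.007 q [ 0.46  0.57  2.03 -0.    0.55  1.98]
stone n 315 centroid [-43.3 156.6] rect [-42.8 155.8] [44.2 59.6] 88.7 ext [-72.9 133.8] [-12.7 178.5]
line s at -53: 14.39 slope 0.010 at 0: 14.92
face s at xb=-53: 14.42 slope 0.029 sd 0.32
```

The face is at 14.42 against the line at 14.39, so the stop is on the line. The stone is square on the fence with its right end at s=133.8, 119 mm from the stop. Now pushing along.

Emit:
play_rows([
  {"slide": [0,0.01,0],"spin": 0},
  {"slide": [0,0.006,0],"spin": 0},
  {"slide": [0,0.004,0],"spin": 0},
  {"slide": [0,0.004,0],"spin": 0},
  {"slide": [0,0.005,0],"spin": 0},
])

```text
time_s: 23.02
tcp_pos: [413.5, 246.9, 26.4]
ee_rot: [3.141, 0.082, 0.0]
contact_force: [0.4, 0.4, -0.2]
grip_width: 0.002
```

Emit:
play_rows([
  {"slide": [0,0.005,0],"spin": 0},
  {"slide": [0,0.005,0],"spin": 0},
  {"slide": [0,0.005,0],"spin": 0},
  {"slide": [0,0.005,0],"spin": 0},
  {"slide": [0,0.005,0],"spin": 0},
])

```text
time_s: 23.43
tcp_pos: [414.9, 222.0, 26.3]
ee_rot: [3.141, 0.082, 0.0]
contact_force: [0.5, 2.6, 0.1]
grip_width: 0.005
```

Emit:
play_rows([
  {"slide": [0,0.005,0],"spin": 0},
  {"slide": [0,0.005,0],"spin": 0},
  {"slide": [0,0.005,0],"spin": 0},
  {"slide": [0,0.005,0],"spin": 0},
  {"slide": [0,0.005,0],"spin": 0},
])

```text
time_s: 23.85
tcp_pos: [416.3, 197.0, 26.3]
ee_rot: [3.14, 0.082, 0.0]
contact_force: [0.1, 3.0, 2.0]
grip_width: 0.003
```

```bash
python3 stone.py
```

```text
t 23.9 xb -43.1 s 174.2 z 26.3 yaw 0.0521 tilt [-0.  0. -1.] F bx,by,z -0.1 -0.4 0.2 w 0.007 q [ 0.3   0.54  2.11 -0.    0.49  1.82]
stone n 69 centroid [-44.3  91.2] rect [-43.9  90.9] [ 8.9 62. ] 88.3 ext [-74.9  86. ] [-12.8  96.2]
```

Emit:
play_rows([
  {"slide": [0,0.005,0],"spin": 0},
  {"slide": [0,0.005,0],"spin": 0},
  {"slide": [0,0.005,0],"spin": 0},
  {"slide": [0,0.005,0],"spin": 0},
  {"slide": [0,0.005,0],"spin": 0},
])

```text
time_s: 24.32
tcp_pos: [417.5, 172.0, 26.3]
ee_rot: [3.14, 0.082, -0.0]
contact_force: [-0.9, 3.1, -0.7]
grip_width: 0.006
```

Emit:
play_rows([
  {"slide": [0,0.005,0],"spin": 0},
  {"slide": [0,0.005,0],"spin": 0},
  {"slide": [0,0.003,0],"spin": 0},
  {"slide": [0,0.002,0],"spin": 0},
  {"slide": [0,0,0],"spin": 0},
])

```text
time_s: 24.73
tcp_pos: [418.3, 157.1, 26.3]
ee_rot: [3.14, 0.082, -0.0]
contact_force: [-0.1, 0.0, -0.5]
grip_width: 0.002
```

Run:
```python
from h import *
im,d=bot.read_camera('scene'); st(); np.savez('pics/sce.npz',im=im,d=d)
C=cloud('scene',d); xb=C[...,:2]@ex-468.9; sb=C[...,:2]@ey; sat=cv2.cvtColor(im,cv2.COLOR_RGB2HSV)[...,1]
m=(C[...,2]>60)&(C[...,2]<75)&(sat<85)&(xb<-11)&(xb>-80)&(sb>20)&(sb<200)
print(m.sum(),np.percentile(sb[m],[1,5,95,99]).round(1),np.percentile(xb[m],[1,5,95,99]).round(1))
cv2.imwrite('pics/s9.png',cv2.cvtColor(np.clip(cv2.resize(im[180:260,270:370],(750,600),interpolation=2)*1.3,0,255).astype('uint8'),4))
```

```text
t 24.78 xb -42.9 s 135.1 z 26.3 yaw 0.052 tilt [-0.  0. -1.] F bx,by,z -0.3 0.4 -0.5 w 0.006 q [ 0.21  0.53  2.15 -0.    0.47  1.73]
246 [ 46.2  52.1 141.5 145. ] [-73.  -71.  -29.2 -25.1]
```

Emit:
play_rows([
  {"slide": [0,0.004,0],"spin": 0},
  {"slide": [0,0.004,0],"spin": 0},
  {"slide": [0,0.004,0],"spin": 0},
  {"slide": [0,0.003,0],"spin": 0},
  {"slide": [0,0,0],"spin": 0},
])

```text
time_s: 25.2
tcp_pos: [419.1, 141.9, 26.3]
ee_rot: [3.14, 0.081, -0.0]
contact_force: [-0.1, 0.0, -0.5]
grip_width: 0.005
```

Emit:
play_rows([
  {"slide": [0,0.0015,0],"spin": 0},
  {"slide": [0,0.0015,0],"spin": 0},
  {"slide": [0,0.001,0],"spin": 0},
  {"slide": [0,0,0],"spin": 0},
])

```text
time_s: 25.53
tcp_pos: [419.3, 138.4, 26.3]
ee_rot: [3.14, 0.082, 0.0]
contact_force: [-0.3, -0.3, 0.2]
grip_width: 0.006
```

Run:
```python
from h import *
im,d=bot.read_camera('scene'); st(); np.savez('pics/sce.npz',im=im,d=d)
cv2.imwrite('pics/s9.png',cv2.cvtColor(np.clip(cv2.resize(im[180:260,270:370],(750,600),interpolation=2)*1.3,0,255).astype('uint8'),4))
```

```text
t 25.58 xb -42.9 s 116.2 z 26.3 yaw 0.0524 tilt [-0.  0. -1.] F bx,by,z -0.4 0.8 -0.3 w 0.002 q [ 0.17  0.52  2.16 -0.    0.46  1.69]
```

View pics/s9.png

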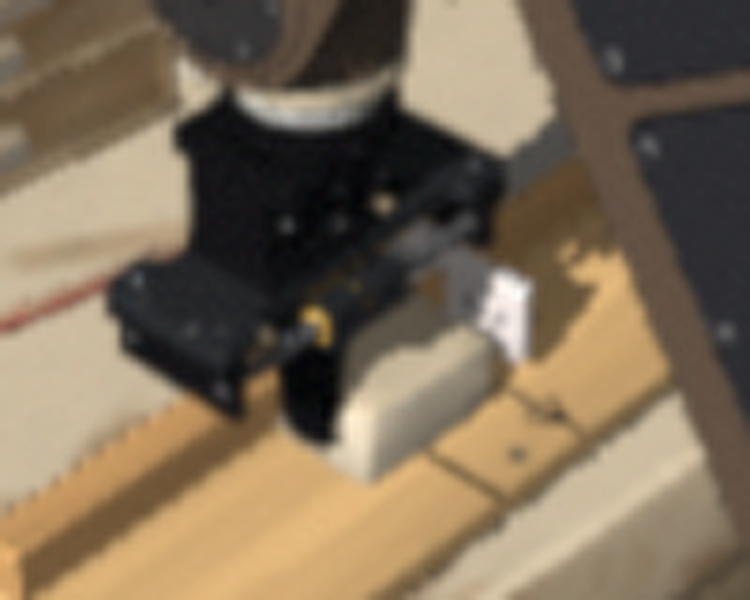

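The stone's right end (490,360) is a few mm from the plate (505,350). Continuing gently.

Emit:
play_rows([
  {"slide": [0,0.001,0],"spin": 0},
  {"slide": [0,0.001,0],"spin": 0},
  {"slide": [0,0.001,0],"spin": 0},
  {"slide": [0,0.0005,0],"spin": 0},
  {"slide": [0,0,0],"spin": 0},
])

```text
time_s: 26.0
tcp_pos: [419.5, 134.9, 26.3]
ee_rot: [3.14, 0.082, 0.0]
contact_force: [0.6, 1.1, 0.3]
grip_width: 0.008
```

Emit:
play_rows([
  {"slide": [0,0.0006,0],"spin": 0},
  {"slide": [0,0.0006,0],"spin": 0},
  {"slide": [0,0.0003,0],"spin": 0},
])

```text
time_s: 26.25
tcp_pos: [419.5, 133.5, 26.3]
ee_rot: [3.14, 0.082, 0.0]
contact_force: [-0.7, 2.3, -1.0]
grip_width: 0.007
```

```bash
cat > g.py <<'E'
from h import *
st(); im,d=bot.read_camera('scene')
# gap: bright plate / stone profile along bed-side rows
hs=cv2.cvtColor(im,cv2.COLOR_RGB2HSV)
for v in (224,226,228): print(v,hs[v,328:344,1].tolist(),hs[v,328:344,2].tolist())
E
python3 g.py
```

```text
t 26.25 xb -42.9 s 111.3 z 26.3 yaw 0.0523 tilt [ 0.  0. -1.] F bx,by,z -0.6 2.3 -1.0 w 0.007 q [ 0.16  0.52  2.16 -0.    0.46  1.68]
224 [59, 58, 60, 59, 59, 58, 55, 47, 28, 17, 15, 15, 31, 96, 111, 114] [91, 114, 128, 147, 147, 140, 134, 120, 120, 163, 184, 165, 107, 82, 83, 83]
226 [57, 58, 59, 58, 57, 56, 54, 50, 42, 18, 16, 17, 33, 102, 116, 113] [148, 153, 156, 153, 147, 136, 119, 102, 92, 126, 171, 149, 102, 85, 86, 106]
228 [59, 58, 55, 52, 51, 47, 50, 56, 77, 80, 54, 62, 105, 116, 116, 115] [156, 153, 144, 132, 120, 113, 107, 100, 89, 93, 117, 132, 131, 132, 141, 159]
```

Emit:
play_rows([
  {"slide": [0,0.0005,0],"spin": 0},
  {"slide": [0,0,0],"spin": 0},
])

```text
time_s: 26.47
tcp_pos: [419.6, 133.0, 26.3]
ee_rot: [3.14, 0.082, 0.0]
contact_force: [-1.1, 3.0, 0.7]
grip_width: 0.008
```

Emit:
play_rows([
  {"slide": [0,0.0005,0],"spin": 0},
  {"slide": [0,0,0],"spin": 0},
])

```text
time_s: 26.63
tcp_pos: [419.6, 132.5, 26.3]
ee_rot: [3.14, 0.082, 0.0]
contact_force: [-0.1, 1.1, -0.5]
grip_width: 0.009
```

```bash
python3 g.py
```

```text
t 26.63 xb -42.9 s 110.3 z 26.3 yaw 0.0523 tilt [ 0.  0. -1.] F bx,by,z 0.0 1.1 -0.5 w 0.009 q [ 0.16  0.52  2.16 -0.    0.46  1.67]
224 [58, 60, 60, 59, 59, 57, 57, 50, 35, 19, 17, 17, 31, 97, 111, 114] [92, 114, 128, 147, 148, 142, 135, 122, 102, 133, 182, 165, 107, 84, 83, 83]
226 [57, 58, 59, 58, 57, 56, 55, 49, 40, 20, 16, 19, 35, 101, 114, 114] [151, 154, 155, 154, 148, 137, 121, 104, 96, 127, 172, 150, 103, 86, 87, 105]
228 [59, 57, 55, 54, 51, 50, 50, 55, 73, 79, 53, 61, 105, 117, 117, 115] [156, 153, 144, 132, 120, 113, 108, 102, 91, 94, 116, 133, 131, 131, 140, 159]
```

Emit:
play_rows([
  {"slide": [0,0.0005,0],"spin": 0},
  {"slide": [0,0,0],"spin": 0},
])

```text
time_s: 26.85
tcp_pos: [419.6, 132.0, 26.3]
ee_rot: [3.14, 0.082, 0.0]
contact_force: [0.4, 1.4, 0.8]
grip_width: 0.008
```

Emit:
play_rows([
  {"slide": [0,0.0004,0],"spin": 0},
  {"slide": [0,0,0],"spin": 0},
])

```text
time_s: 27.02
tcp_pos: [419.6, 131.6, 26.3]
ee_rot: [3.14, 0.082, -0.0]
contact_force: [-0.8, 1.7, 0.6]
grip_width: 0.005
```

Emit:
play_rows([
  {"slide": [0,0.0005,0],"spin": 0},
  {"slide": [0,0,0],"spin": 0},
])

```text
time_s: 27.18
tcp_pos: [419.7, 131.1, 26.3]
ee_rot: [3.14, 0.082, 0.0]
contact_force: [-0.3, 1.5, -0.1]
grip_width: 0.004
```

Emit:
play_rows([
  {"slide": [0,0.0005,0],"spin": 0},
  {"slide": [0,0,0],"spin": 0},
])

```text
time_s: 27.35
tcp_pos: [419.7, 130.6, 26.3]
ee_rot: [3.14, 0.082, -0.0]
contact_force: [-0.3, 2.0, -0.6]
grip_width: 0.004
```

```bash
python3 g.py
```

```text
t 27.35 xb -42.9 s 108.4 z 26.3 yaw 0.0522 tilt [-0.  0. -1.] F bx,by,z -0.2 2.0 -0.6 w 0.004 q [ 0.15  0.52  2.16 -0.    0.46  1.67]
224 [55, 59, 59, 60, 59, 59, 58, 56, 44, 17, 17, 19, 31, 98, 111, 115] [92, 113, 129, 148, 151, 146, 137, 127, 115, 134, 182, 165, 107, 83, 83, 84]
226 [57, 58, 58, 57, 58, 57, 54, 51, 43, 21, 17, 17, 33, 101, 116, 114] [151, 154, 155, 153, 150, 139, 123, 106, 95, 110, 152, 146, 102, 86, 86, 105]
228 [59, 57, 55, 52, 49, 49, 48, 48, 58, 75, 56, 61, 105, 117, 115, 115] [156, 153, 144, 132, 120, 115, 111, 106, 97, 88, 110, 130, 131, 131, 142, 160]
```

The plate hasn't moved (its far edge profile is unchanged) and the stone is still closing in. Continuing in half-mm steps.

Emit:
play_rows([
  {"slide": [0,0.0005,0],"spin": 0},
  {"slide": [0,0,0],"spin": 0},
])

```text
time_s: 27.57
tcp_pos: [419.7, 130.1, 26.3]
ee_rot: [3.14, 0.082, 0.0]
contact_force: [0.2, 1.5, -0.6]
grip_width: 0.006
```

Emit:
play_rows([
  {"slide": [0,0.0004,0],"spin": 0},
  {"slide": [0,0,0],"spin": 0},
])

```text
time_s: 27.73
tcp_pos: [419.7, 129.7, 26.3]
ee_rot: [3.14, 0.082, -0.0]
contact_force: [0.3, 2.5, 1.3]
grip_width: 0.003
```

Emit:
play_rows([
  {"slide": [0,0.0004,0],"spin": 0},
  {"slide": [0,0,0],"spin": 0},
])

```text
time_s: 27.9
tcp_pos: [419.8, 129.3, 26.3]
ee_rot: [3.14, 0.082, 0.0]
contact_force: [0.2, 2.1, -0.9]
grip_width: 0.007
```

Emit:
play_rows([
  {"slide": [0,0.0004,0],"spin": 0},
  {"slide": [0,0,0],"spin": 0},
])

```text
time_s: 28.07
tcp_pos: [419.8, 128.9, 26.3]
ee_rot: [3.14, 0.082, -0.0]
contact_force: [-1.1, 1.9, -0.0]
grip_width: 0.004
```

```bash
python3 g.py
```

```text
t 28.07 xb -42.9 s 106.7 z 26.3 yaw 0.0523 tilt [-0.  0. -1.] F bx,by,z -1.0 2.0 -0.0 w 0.004 q [ 0.15  0.52  2.16 -0.    0.46  1.67]
224 [59, 58, 58, 57, 57, 59, 58, 56, 49, 23, 17, 16, 31, 92, 115, 112] [95, 114, 128, 148, 151, 148, 140, 131, 120, 136, 179, 164, 107, 83, 82, 84]
226 [58, 60, 58, 58, 56, 55, 53, 49, 48, 29, 19, 18, 35, 101, 114, 117] [150, 154, 155, 154, 149, 139, 125, 109, 96, 88, 120, 143, 103, 86, 87, 105]
228 [59, 58, 57, 51, 48, 47, 49, 48, 57, 68, 56, 59, 104, 115, 114, 115] [156, 153, 144, 131, 121, 114, 110, 106, 98, 90, 110, 129, 130, 131, 141, 159]
```

Emit:
play_rows([
  {"slide": [0,0.0005,0],"spin": 0},
  {"slide": [0,0,0],"spin": 0},
])

```text
time_s: 28.28
tcp_pos: [419.8, 128.4, 26.3]
ee_rot: [3.14, 0.082, 0.0]
contact_force: [0.8, 1.0, -0.1]
grip_width: 0.002
```

Emit:
play_rows([
  {"slide": [0,0.0005,0],"spin": 0},
  {"slide": [0,0,0],"spin": 0},
])

```text
time_s: 28.45
tcp_pos: [419.8, 127.9, 26.3]
ee_rot: [3.14, 0.082, -0.0]
contact_force: [-0.1, 2.3, -0.7]
grip_width: 0.005
```

Emit:
play_rows([
  {"slide": [0,0.0003,0],"spin": 0},
  {"slide": [0,0,0],"spin": 0},
])

```text
time_s: 28.62
tcp_pos: [419.9, 127.6, 26.3]
ee_rot: [3.14, 0.082, 0.0]
contact_force: [0.0, 2.0, 1.1]
grip_width: 0.004
```

```bash
python3 g.py
```

```text
t 28.62 xb -42.9 s 105.4 z 26.3 yaw 0.0523 tilt [ 0.  0. -1.] F bx,by,z 0.1 2.0 1.1 w 0.004 q [ 0.14  0.52  2.17 -0.    0.46  1.66]
224 [56, 58, 60, 59, 60, 60, 57, 56, 51, 28, 17, 17, 31, 98, 114, 112] [95, 114, 128, 148, 153, 149, 142, 133, 124, 144, 182, 165, 107, 83, 83, 84]
226 [57, 60, 58, 58, 56, 55, 55, 49, 43, 24, 17, 16, 35, 99, 117, 117] [151, 154, 154, 154, 150, 140, 126, 110, 100, 116, 152, 146, 103, 85, 87, 105]
228 [58, 57, 55, 52, 48, 47, 48, 50, 53, 60, 54, 50, 98, 115, 117, 115] [155, 152, 144, 132, 121, 114, 112, 108, 101, 94, 109, 117, 107, 129, 142, 159]
```

Emit:
play_rows([
  {"slide": [0,0.0004,0],"spin": 0},
  {"slide": [0,0,0],"spin": 0},
])

```text
time_s: 28.83
tcp_pos: [419.9, 127.2, 26.3]
ee_rot: [3.14, 0.082, 0.0]
contact_force: [0.2, 1.4, -0.2]
grip_width: 0.01
```

Emit:
play_rows([
  {"slide": [0,0.0004,0],"spin": 0},
  {"slide": [0,0,0],"spin": 0},
])

```text
time_s: 29.0
tcp_pos: [419.9, 126.8, 26.3]
ee_rot: [3.14, 0.082, -0.0]
contact_force: [-0.4, 2.0, -0.3]
grip_width: 0.007
```

```bash
python3 g.py
```

```text
t 29.0 xb -42.9 s 104.6 z 26.3 yaw 0.0523 tilt [-0.  0. -1.] F bx,by,z -0.3 2.1 -0.3 w 0.007 q [ 0.14  0.52  2.17 -0.    0.46  1.66]
224 [59, 58, 58, 60, 59, 59, 58, 57, 49, 31, 17, 16, 29, 95, 111, 114] [95, 114, 128, 149, 152, 150, 144, 134, 126, 142, 175, 163, 106, 83, 83, 83]
226 [59, 60, 58, 57, 58, 56, 53, 51, 45, 30, 17, 17, 33, 99, 114, 115] [151, 153, 154, 153, 150, 141, 126, 111, 103, 120, 151, 146, 102, 85, 87, 104]
228 [58, 57, 53, 50, 49, 47, 48, 48, 50, 60, 56, 50, 99, 117, 116, 115] [154, 151, 144, 132, 120, 114, 111, 107, 103, 98, 110, 117, 108, 129, 141, 159]
```

Emit:
play_rows([
  {"slide": [0,0.0004,0],"spin": 0},
  {"slide": [0,0,0],"spin": 0},
])

```text
time_s: 29.22
tcp_pos: [419.9, 126.5, 26.3]
ee_rot: [3.14, 0.082, 0.0]
contact_force: [0.2, 2.2, 0.0]
grip_width: 0.005
```

Emit:
play_rows([
  {"slide": [0,0.0004,0],"spin": 0},
  {"slide": [0,0,0],"spin": 0},
])

```text
time_s: 29.38
tcp_pos: [420.0, 126.2, 26.4]
ee_rot: [-3.14, -0.082, -0.0]
contact_force: [-0.8, 5.9, -0.5]
grip_width: 0.004
```

```bash
python3 g.py
```

```text
t 29.38 xb -42.9 s 104.0 z 26.4 yaw 0.0521 tilt [ 0. -0. -1.] F bx,by,z -0.5 5.9 -0.5 w 0.004 q [0.14 0.52 2.17 0.   0.46 1.66]
224 [58, 58, 58, 58, 58, 59, 58, 57, 52, 36, 19, 17, 29, 98, 117, 115] [114, 118, 131, 149, 153, 151, 144, 135, 127, 135, 164, 163, 107, 83, 83, 84]
226 [58, 56, 58, 57, 55, 55, 54, 52, 47, 30, 19, 19, 35, 98, 116, 117] [153, 154, 154, 153, 148, 140, 127, 112, 104, 119, 151, 146, 103, 86, 86, 105]
228 [58, 57, 55, 52, 47, 47, 48, 48, 48, 53, 52, 50, 99, 115, 116, 114] [154, 152, 144, 132, 120, 115, 111, 107, 102, 96, 108, 117, 108, 129, 141, 159]
```

Force jumped from 2 to 5.9 N with the stop unmoved, so the stone is touching. I'll back off and check from the top.

Emit:
play_rows([
  {"slide": [0,-0.01,0],"spin": 0},
  {"slide": [0,-0.03,0],"spin": 0},
  {"slide": [0,-0.03,-0.03],"spin": 0},
  {"slide": [0,-0.035,-0.03],"spin": 0},
  {"slide": [0,-0.04,0],"spin": 0},
])

```text
time_s: 29.85
tcp_pos: [413.7, 268.8, 86.8]
ee_rot: [-3.139, -0.08, -0.008]
contact_force: [1.3, 0.6, 0.7]
grip_width: 0.004
```

Emit:
play_rows([
  {"slide": [-0.01,-0.04,0],"spin": 0},
  {"slide": [-0.02,-0.04,0],"spin": 0},
  {"slide": [-0.02,-0.035,0],"spin": 0},
  {"slide": [-0.02,-0.035,0],"spin": 0},
  {"slide": [0,0,0],"spin": 0},
])

```text
time_s: 30.27
tcp_pos: [332.6, 415.2, 82.9]
ee_rot: [-3.14, -0.09, -0.0]
contact_force: [-0.0, -0.2, 0.2]
grip_width: 0.004
```

```bash
python3 stone.py; cp pics/tst.npz pics/topc.npz; python3 f.py
python3 - <<'E'
from h import *
from scipy.ndimage import gaussian_filter
z=np.load('pics/tst.npz'); im=z['im']; h=cv2.cvtColor(im,cv2.COLOR_RGB2HSV)
for v in range(229,256,2): print(v,h[v,266:310,1].tolist())
im2,_=bot.read_camera('scene')
a=cv2.resize(im[210:270,250:330],(400,300),interpolation=2);b=cv2.resize(im2[190:250,275:355],(400,300),interpolation=2)
cv2.imwrite('pics/s10.png',cv2.cvtColor(np.clip(np.hstack([a,b])*1.3,0,255).astype('uint8'),4))
E
```

```text
t 30.32 xb -113.8 s 395.0 z 82.7 yaw 0.0573 tilt [ 0.  0. -1.] F bx,by,z -0.6 0.1 0.2 w 0.006 q [ 0.77  0.51  1.9  -0.    0.73  2.28]
stone n 576 centroid [-43.8  57.7] rect [-42.4  57. ] [82.5 62.3] 88.3 ext [-74.1  16. ] [-11.1  98.8]
line s at -53: 14.39 slope 0.010 at 0: 14.92
face s at xb=-53: 18.80 slope 0.032 sd 0.81
229 [99, 96, 95, 100, 92, 95, 87, 68, 55, 53, 50, 54, 53, 53, 57, 56, 56, 57, 57, 52, 57, 52, 50, 53, 52, 53, 57, 50, 52, 53, 53, 55, 52, 54, 58, 34, 23, 22, 41, 70, 65, 72, 87, 92]
231 [96, 96, 97, 92, 99, 100, 92, 73, 50, 54, 50, 55, 50, 53, 53, 53, 56, 56, 55, 52, 56, 52, 53, 59, 56, 52, 50, 50, 56, 57, 56, 56, 57, 57, 55, 38, 27, 25, 34, 86, 99, 94, 100, 96]
233 [98, 100, 97, 96, 97, 94, 91, 70, 54, 52, 53, 50, 54, 49, 55, 52, 53, 52, 52, 54, 52, 56, 52, 54, 55, 52, 52, 48, 55, 52, 56, 52, 57, 50, 49, 35, 24, 19, 28, 80, 100, 98, 96, 97]
235 [97, 99, 96, 99, 97, 99, 97, 71, 54, 53, 53, 52, 53, 52, 55, 56, 52, 50, 52, 53, 56, 52, 52, 52, 52, 53, 49, 52, 56, 56, 55, 55, 56, 56, 46, 36, 27, 19, 22, 72, 101, 95, 97, 94]
237 [94, 98, 98, 98, 97, 97, 94, 74, 55, 52,
[... 1238 characters left out ...]
02, 102, 101, 102, 95, 98, 105, 106, 102, 104, 103, 103]
251 [94, 104, 100, 99, 96, 101, 97, 96, 97, 93, 97, 96, 104, 100, 99, 96, 102, 85, 95, 103, 105, 103, 104, 101, 103, 102, 103, 102, 107, 103, 103, 103, 104, 100, 99, 101, 97, 100, 102, 99, 101, 103, 103, 105]
253 [103, 104, 106, 104, 100, 98, 99, 98, 103, 103, 101, 104, 105, 104, 103, 102, 105, 94, 103, 103, 103, 101, 104, 105, 104, 103, 105, 103, 101, 103, 102, 103, 105, 105, 96, 97, 93, 99, 97, 96, 103, 101, 103, 103]
255 [103, 104, 103, 104, 105, 105, 103, 103, 103, 102, 105, 103, 104, 103, 102, 102, 102, 95, 101, 103, 103, 101, 103, 103, 102, 101, 99, 101, 100, 102, 104, 103, 103, 104, 105, 100, 65, 67, 95, 102, 104, 102, 102, 103]
```

The viewer limit is reached, so from here I'll check numerically: the stone's front edge angle and end, and the shift of the stop's far edge since the first folded picture.

Run:
```python
from h import *
im=np.load('pics/tst.npz')['im']; s=cv2.cvtColor(im,cv2.COLOR_RGB2HSV)[...,1].astype(float)
def cov(a,hi,lo): return np.clip((hi-a)/(hi-lo),0,1).sum()
F=[(c,239.5+cov(s[240:252,c],98,54)) for c in range(278,298) if c not in(282,283,284)]
L=[(274.5+.0-cov(s[v,268:275],98,54),v) for v in range(231,242)]
for n,E,i in(('front',F,0),('left',L,1)):
    p=onz('top',E,62)[:,:2]; b=np.c_[p@ex-468.9,p@ey]; q=b[:,::-1] if i==0 else b
    k=np.polyfit(q[:,0],q[:,1],1); print(n,'mean',b.mean(0).round(2),'slope',k[0].round(4),'sd',np.std(q[:,1]-np.polyval(k,q[:,0])).round(2))
# stop far edge shift vs. topc0
s0=cv2.cvtColor(np.load('pics/topc0.npz')['im'],cv2.COLOR_RGB2HSV)[...,1].astype(float)
def far(S,c): return [c-.5+cov(S[v,c:c+8],99,23) for v in range(232,244)]
a=np.array(far(s0,306))-np.array(far(s,303)); print('shift px',a.round(2),'mean mm',(a.mean()*1546/515.8).round(2))
# bystanders: image difference from start, away from arm/board
i0=np.load('pics/top0.npz'); C0=cloud('top',i0['d']); C1=cloud('top',np.load('pics/tst.npz')['d'])
dz=abs(C1[...,2]-C0[...,2])>12; dz[i0['d']==0]=0
print('changed px right half bench rows150-262:',dz[150:262,370:560].sum(),' left', dz[150:262,60:215].sum())
```

```text
front mean [-73.33  54.42] slope -0.0018 sd 0.63
left mean [-41.84  99.45] slope -0.0156 sd 0.33
shift px [2.34 2.5  2.53 2.41 2.42 2.39 2.49 2.41 2.39 2.34 2.34 2.38] mean mm 7.23
changed px right half bench rows150-262: 492  left 1542
```

Run:
```python
from h import *
im,_=bot.read_camera('scene'); A=np.load('pics/sce.npz')['im']
top,_=bot.read_camera('top')
f=lambda I:cv2.cvtColor(I,cv2.COLOR_RGB2GRAY).astype(int)
for v in(218,220,222,224,226): print(v,f(A)[v,335:344].tolist(),f(im)[v,335:344].tolist())
g=f(top); s=cv2.cvtColor(top,cv2.COLOR_RGB2HSV)[...,1]; g0=f(np.load('pics/topc0.npz')['im'])
for v in(232,236,240,243): print(v,g[v,298:309].tolist(),g0[v,300:312].tolist())
# face seen at front end rows 243-250 (beyond stone front) incl pencil line
for v in range(243,251): print(v,g[v,297:309].tolist(),s[v,297:309].tolist())
```

```text
218 [129, 183, 192, 185, 175, 131, 78, 66, 66] [78, 78, 79, 81, 82, 76, 71, 68, 69]
220 [174, 182, 183, 185, 168, 105, 73, 67, 67] [76, 76, 77, 78, 80, 75, 71, 69, 70]
222 [163, 145, 164, 180, 162, 102, 65, 66, 68] [67, 65, 71, 76, 77, 71, 65, 70, 71]
224 [117, 156, 179, 181, 160, 101, 72, 69, 70] [70, 70, 70, 75, 79, 74, 72, 71, 74]
226 [85, 84, 126, 167, 145, 98, 73, 73, 88] [70, 70, 72, 80, 84, 80, 73, 76, 90]
232 [67, 66, 64, 65, 73, 79, 69, 65, 68, 69, 68] [129, 100, 89, 119, 155, 161, 148, 121, 114, 129, 128, 129]
236 [67, 66, 61, 59, 72, 79, 68, 63, 66, 68, 67] [127, 106, 91, 115, 148, 157, 150, 115, 106, 127, 128, 127]
240 [68, 66, 62, 57, 72, 81, 72, 67, 69, 70, 71] [133, 111, 85, 113, 153, 157, 145, 111, 113, 136, 135, 136]
243 [68, 67, 66, 58, 71, 80, 76, 66, 65, 71, 72] [133, 120, 95, 114, 143, 150, 143, 107, 109, 133, 133, 132]
243 [67, 68, 67, 66, 58, 71, 80, 76, 66, 65, 71, 72] [56, 52, 52, 53, 45, 24, 22, 20, 50, 97, 95, 98]
244 [66, 68, 67, 65, 60, 71, 81, 77, 76, 85, 89, 89] [57, 52, 52, 55, 52, 24, 15, 22, 60, 99, 100, 102]
245 [62, 61, 61, 64, 62, 69, 77, 73, 95, 119, 129, 129] [53, 54, 51, 61, 74, 34, 22, 23, 80, 100, 102, 102]
246 [80, 80, 80, 92, 98, 81, 70, 75, 97, 116, 123, 122] [86, 86, 89, 94, 96, 76, 50, 59, 87, 102, 102, 103]
247 [127, 125, 127, 125, 125, 96, 93, 111, 115, 118, 118, 120] [105, 103, 102, 103, 103, 97, 91, 95, 98, 104, 104, 104]
248 [121, 121, 120, 120, 120, 92, 98, 120, 120, 120, 121, 120] [103, 103, 102, 102, 101, 94, 98, 101, 103, 102, 103, 102]
249 [120, 120, 121, 120, 121, 92, 97, 120, 120, 120, 119, 120] [104, 102, 102, 101, 102, 98, 101, 104, 104, 104, 103, 101]
250 [119, 117, 116, 116, 119, 90, 97, 120, 114, 117, 119, 120] [103, 105, 101, 103, 103, 99, 99, 101, 104, 101, 103, 103]
```

The robot's shadow now covers the stop, so these edges disagree by about ±0.8 mm. I'll move to the right-hand parking spot, high over the board, for a check in the same light as before.

Emit:
play_rows([
  {"slide": [0.01,0,-0.039],"spin": 0},
  {"slide": [0.01,0,-0.039],"spin": 0},
  {"slide": [0.01,0,-0.039],"spin": 0},
  {"slide": [0.02,0.035,0],"spin": 0},
  {"slide": [0.02,0.035,0],"spin": 0},
])

```text
time_s: 30.88
tcp_pos: [411.5, 343.3, 202.1]
ee_rot: [-3.138, -0.083, -0.006]
contact_force: [0.8, 0.3, -1.2]
grip_width: 0.002
```

Emit:
play_rows([
  {"slide": [0.01,0.04,0],"spin": 0},
  {"slide": [0,0.041,0],"spin": 0},
  {"slide": [0,0.041,0],"spin": 0},
  {"slide": [0,0.041,0],"spin": 0},
  {"slide": [0,0.041,0],"spin": 0},
])

```text
time_s: 31.3
tcp_pos: [430.3, 137.8, 200.0]
ee_rot: [3.14, 0.078, 0.0]
contact_force: [1.4, 0.4, 0.0]
grip_width: 0.007
```

Emit:
play_rows([
  {"slide": [0,0.041,0],"spin": 0},
  {"slide": [0,0.041,0],"spin": 0},
  {"slide": [0,0.041,0],"spin": 0},
  {"slide": [0,0.041,0],"spin": 0},
  {"slide": [0,0.041,0],"spin": 0},
])

```text
time_s: 31.72
tcp_pos: [440.3, -67.0, 200.1]
ee_rot: [3.14, 0.078, 0.0]
contact_force: [-0.4, 0.6, -0.0]
grip_width: 0.005
```

Emit:
play_rows([
  {"slide": [0,0.041,0],"spin": 0},
  {"slide": [0,0.041,0],"spin": 0},
  {"slide": [0,0.041,0],"spin": 0},
  {"slide": [-0.005,0.041,0],"spin": 0},
  {"slide": [-0.01,0.04,0],"spin": 0},
])

```text
time_s: 32.13
tcp_pos: [435.8, -271.7, 200.0]
ee_rot: [3.14, 0.078, 0.0]
contact_force: [1.5, -0.2, -0.2]
grip_width: 0.004
```

Emit:
play_rows([
  {"slide": [-0.025,0.033,0],"spin": 0},
  {"slide": [-0.025,0.033,0],"spin": 0},
  {"slide": [-0.025,0.033,0],"spin": 0},
  {"slide": [-0.02,0.03,0],"spin": 0},
  {"slide": [0,0,0],"spin": 0},
])

```text
time_s: 32.55
tcp_pos: [344.6, -407.4, 199.8]
ee_rot: [3.139, 0.071, -0.001]
contact_force: [0.7, 0.5, -0.5]
grip_width: 0.007
```

```bash
cat > fin.py <<'E'
from h import *
im,d=bot.read_camera('top'); st(); np.savez('pics/fin.npz',im=im,d=d)
sat=lambda I:cv2.cvtColor(I,cv2.COLOR_RGB2HSV)[...,1].astype(float)
def cov(a,hi,lo): return np.clip((hi-a)/(hi-lo),0,1).sum()
s=sat(im); s0=sat(np.load('pics/topc0.npz')['im'])
far=lambda S,c:np.array([c-.5+cov(S[v,c:c+8],102,23) for v in range(232,244)])
a=far(s0,306)-far(s,303); print('far-edge shift mm',(a.mean()*1546/515.8).round(2),a.round(2))
g=cv2.cvtColor(im,cv2.COLOR_RGB2GRAY)
for v in(232,236,240,243): print(v,s[v,298:309].astype(int).tolist(),g[v,298:309].tolist())
F=[(c,239.5+cov(s[240:252,c],102,57)) for c in range(278,298) if c not in(282,283,284)]
L=[(274.5-cov(s[v,268:275],102,57),v) for v in range(231,242)]
for n,E,i in(('front',F,0),('left',L,1)):
    p=onz('top',E,62)[:,:2]; b=np.c_[p@ex-468.9,p@ey]; q=b[:,::-1] if i==0 else b
    k=np.polyfit(q[:,0],q[:,1],1); print(n,b.mean(0).round(2),'slope',k[0].round(4),'sd',np.std(q[:,1]-np.polyval(k,q[:,0])).round(2))
i0=np.load('pics/top0.npz'); dz=abs(cloud('top',d)[...,2]-cloud('top',i0['d'])[...,2])>12
dz[(i0['d']==0)|(d==0)]=0
print('changed px bench left/right',dz[150:262,60:215].sum(),dz[150:215,375:560].sum())
E
python3 fin.py
```

```text
t 32.6 xb -144.9 s -422.7 z 199.7 yaw 0.0455 tilt [-0.  0. -1.] F bx,by,z 0.2 0.3 -0.4 w -0.001 q [-0.99  0.35  1.78 -0.    1.01  0.54]
far-edge shift mm 6.77 [2.33 2.42 2.25 2.37 2.33 2.2  2.39 2.2  2.22 2.23 2.09 2.06]
232 [60, 57, 54, 31, 24, 24, 27, 79, 98, 93, 101] [114, 107, 91, 124, 151, 152, 115, 65, 69, 70, 69]
236 [58, 56, 56, 30, 25, 23, 23, 75, 96, 101, 98] [108, 96, 71, 113, 147, 147, 107, 63, 68, 69, 69]
240 [56, 58, 55, 33, 25, 24, 24, 65, 98, 97, 93] [126, 113, 81, 94, 135, 145, 112, 71, 70, 72, 73]
243 [59, 58, 54, 42, 22, 23, 24, 44, 94, 94, 98] [120, 114, 95, 91, 131, 145, 122, 81, 68, 72, 71]
front [-73.34  54.42] slope 0.0229 sd 0.25
left [-41.84  99.41] slope -0.0109 sd 0.14
changed px bench left/right 267 253
```

Readings in the clear light:
- Stop face: by the centre of the plate, within about ±0.5 mm of the line.
- Stone left end: 99.4, which is 85 mm from 14.4.
- Stone rotation: the edges hint at 0.01–0.02 rad clockwise.

I'll do a gentle two-finger squaring push from the front, then re-touch the stop.

Emit:
play_rows([
  {"slide": [0.004,-0.041,0],"spin": 0},
  {"slide": [0.004,-0.041,0],"spin": 0},
  {"slide": [0.004,-0.041,0],"spin": 0},
  {"slide": [0.004,-0.041,0],"spin": 0},
  {"slide": [0.004,-0.041,0],"spin": 0},
], claw=0.036)

```text
time_s: 33.02
tcp_pos: [357.0, -194.3, 199.9]
ee_rot: [-3.14, -0.079, 0.0]
contact_force: [1.0, 0.6, 0.5]
grip_width: 0.297
```

Emit:
play_rows([
  {"slide": [0.004,-0.041,0],"spin": 0},
  {"slide": [0.004,-0.041,0],"spin": 0},
  {"slide": [0.004,-0.041,0],"spin": 0},
  {"slide": [0.004,-0.041,0],"spin": 0},
  {"slide": [0.004,-0.041,0],"spin": 0},
])

```text
time_s: 33.43
tcp_pos: [366.3, 11.3, 200.1]
ee_rot: [3.14, 0.08, 0.001]
contact_force: [2.1, -0.3, 0.8]
grip_width: 0.38
```

Emit:
play_rows([
  {"slide": [0,-0.035,0],"spin": 0},
  {"slide": [0,-0.03,0],"spin": 0},
  {"slide": [0,-0.008,0],"spin": 0},
  {"slide": [0,0,0],"spin": 0},
  {"slide": [0,0,0],"spin": 0},
])

```text
time_s: 33.85
tcp_pos: [363.2, 82.2, 199.9]
ee_rot: [3.14, 0.084, -0.0]
contact_force: [0.4, -0.5, -1.0]
grip_width: 0.38
```

```bash
python3 -c "
from h import *
st()"
```

```text
t 33.85 xb -101.9 s 63.0 z 199.9 yaw 0.0534 tilt [-0.  0. -1.] F bx,by,z 0.4 -0.5 -1.0 w 0.38 q [ 0.04  0.12  2.12 -0.    0.91  1.56]
```

Emit:
play_rows([
  {"slide": [0,0,0.035],"spin": 0},
  {"slide": [0,0,0.035],"spin": 0},
  {"slide": [0,0,0.035],"spin": 0},
  {"slide": [0,0,0.03],"spin": 0},
  {"slide": [0,0,0.02],"spin": 0},
])

```text
time_s: 34.27
tcp_pos: [362.8, 80.8, 42.9]
ee_rot: [3.14, 0.078, -0.003]
contact_force: [0.6, -0.2, -0.4]
grip_width: 0.376
```

Emit:
play_rows([
  {"slide": [0,0,0.017],"spin": 0},
  {"slide": [0,0,0],"spin": 0},
  {"slide": [0.005,0,0],"spin": 0},
  {"slide": [0.005,0,0],"spin": 0},
  {"slide": [0,0,0],"spin": 0},
])

```text
time_s: 34.68
tcp_pos: [375.6, 82.5, 29.0]
ee_rot: [3.141, 0.081, 0.005]
contact_force: [-0.2, 0.3, 0.5]
grip_width: 0.377
```

```bash
python3 -c "
from h import *
st()"
```

```text
t 34.68 xb -89.5 s 62.7 z 29.0 yaw 0.0514 tilt [ 0.003  0.    -1.   ] F bx,by,z -0.1 0.3 0.5 w 0.377 q [ 0.04  0.47  2.29 -0.    0.37  1.56]
```

Emit:
play_rows([
  {"slide": [0.002,0,0],"spin": 0},
  {"slide": [0.002,0,0],"spin": 0},
  {"slide": [0.001,0,0],"spin": 0},
  {"slide": [0,0,0],"spin": 0},
])

```text
time_s: 35.02
tcp_pos: [378.8, 83.2, 28.2]
ee_rot: [3.14, 0.082, 0.001]
contact_force: [-0.1, 0.6, 0.5]
grip_width: 0.379
```

Emit:
play_rows([
  {"slide": [0.0007,0,0],"spin": 0},
  {"slide": [0,0,0],"spin": 0},
])

```text
time_s: 35.18
tcp_pos: [379.2, 83.3, 28.0]
ee_rot: [3.14, 0.082, 0.0]
contact_force: [0.4, 0.7, 0.4]
grip_width: 0.381
```

Emit:
play_rows([
  {"slide": [0.0007,0,0],"spin": 0},
  {"slide": [0,0,0],"spin": 0},
])

```text
time_s: 35.35
tcp_pos: [379.9, 83.3, 27.9]
ee_rot: [3.14, 0.082, -0.0]
contact_force: [-1.0, -0.1, -0.2]
grip_width: 0.374
```

```bash
python3 -c "
from h import *
st()"
```

```text
t 35.35 xb -85.1 s 63.2 z 27.9 yaw 0.0524 tilt [-0.  0. -1.] F bx,by,z -1.0 -0.0 -0.2 w 0.374 q [ 0.05  0.48  2.28 -0.    0.38  1.56]
```

Emit:
play_rows([
  {"slide": [0.0008,0,0],"spin": 0},
  {"slide": [0,0,0],"spin": 0},
])

```text
time_s: 35.52
tcp_pos: [380.4, 83.3, 27.9]
ee_rot: [3.14, 0.082, -0.001]
contact_force: [-0.5, 0.3, 0.5]
grip_width: 0.381
```

Emit:
play_rows([
  {"slide": [0.0007,0,0],"spin": 0},
  {"slide": [0,0,0],"spin": 0},
])

```text
time_s: 35.68
tcp_pos: [380.9, 83.3, 27.8]
ee_rot: [3.14, 0.082, -0.002]
contact_force: [-3.1, -0.4, 1.2]
grip_width: 0.376
```

Emit:
play_rows([
  {"slide": [0.0007,0,0],"spin": 0},
  {"slide": [0,0,0],"spin": 0},
])

```text
time_s: 35.85
tcp_pos: [381.7, 83.3, 27.8]
ee_rot: [3.14, 0.082, -0.001]
contact_force: [-3.0, -2.6, 1.1]
grip_width: 0.376
```

Emit:
play_rows([
  {"slide": [0.0007,0,0],"spin": 0},
  {"slide": [0,0,0],"spin": 0},
])

```text
time_s: 36.02
tcp_pos: [381.9, 83.3, 27.8]
ee_rot: [3.14, 0.082, -0.003]
contact_force: [-5.9, -2.9, 2.2]
grip_width: 0.377
```

Emit:
play_rows([
  {"slide": [0.0006,0,0],"spin": 0},
  {"slide": [0,0,0],"spin": 0},
])

```text
time_s: 36.18
tcp_pos: [382.0, 83.3, 27.8]
ee_rot: [3.14, 0.082, -0.005]
contact_force: [-6.8, -3.2, 3.3]
grip_width: 0.379
```

```bash
python3 -c "
from h import *
st()"
```

```text
t 36.18 xb -83.1 s 63.1 z 27.8 yaw 0.0521 tilt [-0.003  0.    -1.   ] F bx,by,z -6.9 -2.8 3.3 w 0.379 q [ 0.05  0.48  2.27 -0.    0.39  1.56]
```

The stone is flush with the fence at 7 N, having moved about 1 mm. Now round to the left end again for a gentle re-touch.

Emit:
play_rows([
  {"slide": [-0.008,0,0],"spin": 0},
  {"slide": [-0.012,0,0],"spin": 0},
  {"slide": [0,-0.025,0],"spin": 0},
  {"slide": [0,-0.03,0],"spin": 0},
  {"slide": [0,-0.025,0],"spin": 0},
])

```text
time_s: 36.6
tcp_pos: [359.6, 163.5, 28.1]
ee_rot: [-3.14, -0.08, -0.003]
contact_force: [0.3, -0.2, 0.4]
grip_width: 0.379
```

Emit:
play_rows([
  {"slide": [0,0,0],"spin": 0},
  {"slide": [0,0,0],"spin": 0},
  {"slide": [0,0,0],"spin": 0},
  {"slide": [0.01,0,0],"spin": 0},
  {"slide": [0.01,0,0],"spin": 0},
], claw=0)

```text
time_s: 37.02
tcp_pos: [380.2, 162.7, 28.0]
ee_rot: [3.141, 0.081, 0.0]
contact_force: [-0.6, -0.3, -1.1]
grip_width: 0.085
```

Emit:
play_rows([
  {"slide": [0.02,0,0],"spin": 0},
  {"slide": [0.02,0,0],"spin": 0},
  {"slide": [0,0,0],"spin": 0},
  {"slide": [0,0,0],"spin": 0},
  {"slide": [0,0,0],"spin": 0},
])

```text
time_s: 37.43
tcp_pos: [419.0, 164.8, 27.7]
ee_rot: [3.14, 0.08, -0.001]
contact_force: [0.1, 0.4, -0.4]
grip_width: 0.005
```

```bash
python3 -c "
from h import *
st()"
```

```text
t 37.43 xb -41.8 s 142.6 z 27.7 yaw 0.0512 tilt [-0.001  0.    -1.   ] F bx,by,z 0.1 0.4 -0.4 w 0.005 q [ 0.23  0.53  2.14 -0.    0.48  1.75]
```

Emit:
play_rows([
  {"slide": [0,0.01,0],"spin": 0},
  {"slide": [0,0.01,0],"spin": 0},
  {"slide": [0,0.008,0],"spin": 0},
  {"slide": [0,0.005,0],"spin": 0},
  {"slide": [0,0.002,0],"spin": 0},
])

```text
time_s: 37.85
tcp_pos: [421.0, 129.4, 28.0]
ee_rot: [3.14, 0.08, -0.0]
contact_force: [0.7, 0.7, 0.5]
grip_width: 0.009
```

Emit:
play_rows([
  {"slide": [0,0.001,0],"spin": 0},
  {"slide": [0,0,0],"spin": 0},
  {"slide": [0,0,0],"spin": 0},
])

```text
time_s: 38.1
tcp_pos: [421.0, 129.5, 27.9]
ee_rot: [3.14, 0.082, 0.0]
contact_force: [0.3, 0.3, 0.4]
grip_width: -0.001
```

```bash
python3 -c "
from h import *
st()"
```

```text
t 38.1 xb -41.7 s 107.3 z 27.9 yaw 0.0523 tilt [ 0.  0. -1.] F bx,by,z 0.3 0.3 0.4 w -0.001 q [ 0.15  0.52  2.16 -0.    0.46  1.67]
```

Emit:
play_rows([
  {"slide": [0,0.001,0],"spin": 0},
  {"slide": [0,0.001,0],"spin": 0},
  {"slide": [0,0,0],"spin": 0},
])

```text
time_s: 38.35
tcp_pos: [421.1, 127.5, 27.9]
ee_rot: [3.14, 0.083, -0.0]
contact_force: [-1.2, 0.5, -0.2]
grip_width: 0.002
```

Emit:
play_rows([
  {"slide": [0,0.0005,0],"spin": 0},
  {"slide": [0,0,0],"spin": 0},
])

```text
time_s: 38.52
tcp_pos: [421.1, 127.0, 27.9]
ee_rot: [3.14, 0.082, 0.0]
contact_force: [-0.4, 0.1, -0.2]
grip_width: 0.003
```

Emit:
play_rows([
  {"slide": [0,0.0004,0],"spin": 0},
  {"slide": [0,0,0],"spin": 0},
])

```text
time_s: 38.68
tcp_pos: [421.2, 126.6, 27.9]
ee_rot: [3.14, 0.082, -0.0]
contact_force: [0.4, 0.9, 0.1]
grip_width: 0.005
```

Emit:
play_rows([
  {"slide": [0,0.0004,0],"spin": 0},
  {"slide": [0,0,0],"spin": 0},
])

```text
time_s: 38.85
tcp_pos: [421.2, 126.3, 27.9]
ee_rot: [-3.14, -0.082, -0.0]
contact_force: [-1.1, 3.5, -0.1]
grip_width: 0.005
```

Emit:
play_rows([
  {"slide": [0,0.0004,0],"spin": 0},
  {"slide": [0,0,0],"spin": 0},
])

```text
time_s: 39.02
tcp_pos: [421.2, 126.1, 27.9]
ee_rot: [-3.14, -0.082, -0.0]
contact_force: [-0.9, 7.8, 1.0]
grip_width: 0.004
```

Touching: 7.8 N, of which about 2 N is bed friction, so the stop gets less than its 10 N. Retreating to the same left parking spot for a like-for-like comparison.

Emit:
play_rows([
  {"slide": [0,-0.01,0],"spin": 0},
  {"slide": [0,-0.03,0],"spin": 0},
  {"slide": [0,-0.03,-0.03],"spin": 0},
  {"slide": [0,-0.035,-0.03],"spin": 0},
  {"slide": [0,-0.04,0],"spin": 0},
])

```text
time_s: 39.43
tcp_pos: [415.0, 268.6, 88.4]
ee_rot: [-3.139, -0.08, -0.008]
contact_force: [1.9, -0.3, 0.4]
grip_width: 0.003
```

Emit:
play_rows([
  {"slide": [-0.01,-0.04,0],"spin": 0},
  {"slide": [-0.02,-0.04,0],"spin": 0},
  {"slide": [-0.02,-0.035,0],"spin": 0},
  {"slide": [-0.02,-0.035,0],"spin": 0},
  {"slide": [0,0,0],"spin": 0},
])

```text
time_s: 39.85
tcp_pos: [333.9, 415.0, 84.5]
ee_rot: [-3.14, -0.09, -0.0]
contact_force: [-0.5, -0.7, -0.2]
grip_width: 0.007
```

```bash
python3 fin.py
python3 - <<'E'
from h import *
a=np.load('pics/tst.npz')['im'].astype(int).sum(2); b=np.load('pics/fin.npz')['im'].astype(int).sum(2)
for v in(234,238,242): print(v,a[v,298:309].tolist(),b[v,298:309].tolist())
for c in(278,288,296): print('front col',c,a[240:250,c].tolist(),b[240:250,c].tolist())
E
```

```text
t 39.9 xb -112.5 s 394.7 z 84.3 yaw 0.0573 tilt [ 0.  0. -1.] F bx,by,z 1.4 -0.1 0.1 w 0.001 q [ 0.76  0.51  1.9  -0.    0.74  2.28]
far-edge shift mm 6.93 [2.38 2.43 2.44 2.34 2.29 2.16 2.37 2.29 2.2  2.29 2.2  2.34]
232 [55, 55, 52, 42, 20, 16, 28, 81, 96, 96, 99] [69, 68, 64, 63, 72, 79, 69, 63, 69, 69, 68]
236 [53, 54, 54, 40, 21, 19, 25, 68, 97, 96, 98] [67, 65, 61, 61, 70, 79, 68, 63, 67, 68, 66]
240 [55, 50, 56, 40, 23, 21, 21, 64, 99, 97, 98] [68, 67, 63, 59, 73, 81, 70, 68, 69, 72, 70]
243 [52, 57, 57, 46, 24, 18, 20, 52, 98, 101, 101] [68, 67, 65, 62, 71, 80, 75, 68, 78, 90, 79]
front [-74.04  54.44] slope -0.0372 sd 0.56
left [-41.78 100.92] slope -0.0016 sd 0.35
changed px bench left/right 1511 227
234 [200, 192, 181, 172, 211, 239, 208, 184, 192, 188, 194] [196, 192, 177, 178, 214, 237, 209, 187, 191, 192, 192]
238 [194, 190, 185, 176, 213, 235, 210, 188, 191, 187, 196] [195, 189, 178, 182, 211, 240, 209, 192, 190, 192, 193]
242 [199, 197, 189, 170, 209, 234, 227, 200, 191, 203, 210] [194, 199, 190, 174, 212, 241, 223, 200, 196, 206, 204]
front col 278 [198, 198, 195, 197, 193, 193, 177, 206, 203, 198] [197, 192, 195, 200, 192, 197, 198, 205, 202, 196]
front col 288 [199, 202, 202, 190, 194, 192, 174, 198, 184, 215] [194, 197, 196, 193, 194, 185, 193, 203, 189, 216]
front col 296 [194, 195, 194, 201, 198, 181, 230, 362, 344, 346] [198, 194, 202, 195, 193, 199, 300, 362, 342, 342]
```

Run:
```python
from h import *
def cov(a,hi,lo): return np.clip((hi-a)/(hi-lo),0,1).sum()
for f in('tst','fin'):
    im=np.load(f'pics/{f}.npz')['im']; s=cv2.cvtColor(im,cv2.COLOR_RGB2HSV)[...,1].astype(float)
    F=[(c,239.5+cov(s[240:250,c],97,54)) for c in range(277,298) if c not in(282,283,284)]
    L=[(276.5-cov(s[v,271:277],97,54),v) for v in range(229,243)]
    for n,E,i in(('front',F,0),('left',L,1)):
        p=onz('top',E,62)[:,:2]; b=np.c_[p@ex-468.9,p@ey]; q=b[:,::-1] if i==0 else b
        k=np.polyfit(q[:,0],q[:,1],1); print(f,n,b.mean(0).round(2),'slope',k[0].round(4),'sd',np.std(q[:,1]-np.polyval(k,q[:,0])).round(2))
```

```text
tst front [-73.13  56.27] slope 0.008 sd 0.63
tst left [-40.37  99.04] slope 0.0035 sd 0.31
fin front [-72.7   56.25] slope -0.0053 sd 0.86
fin left [-40.37  99.07] slope 0.0086 sd 0.26
```

The stone is square (end slope 0.009 against the line's 0.010), its front is at -72.7 as when flush, and its end hasn't shifted. The stop profile is unchanged, so I'm handing in.

```bash
python3 -c "
from h import *
st(); print(bot.job_done())"
```

```text
t 39.9 xb -112.5 s 394.7 z 84.3 yaw 0.0573 tilt [ 0.  0. -1.] F bx,by,z 1.4 -0.1 0.1 w 0.001 q [ 0.76  0.51  1.9  -0.    0.74  2.28]
the job is handed in; nothing more can be done
None
```

The job is handed in at 39.9 s. The stop is on the pencil line with its arm folded down. The stone is square against the fence and touching the stop.

**What I did:** I slid the stop along the bar, folded the arm down from behind, then nudged the stop onto the line in two pushes. I pushed the stone flush to the fence with two fingers and slid it along until it touched. Then I squared it once more and re-touched the stop.

**Last checks:**
- **Stop on the line:** the best reading, taken before the stone reached the stop, put the face at 14.42 mm and the line at 14.39 mm.
- **Stop unmoved by the stone:** the plate's edges in the pictures did not shift at either touch. The last touch was 7.8 N, below the stop's 10 N of friction.
- **Stone:** its end face is square to the line (slope 0.009 against 0.010). Its left end is at 99.1 mm, and 85 mm from the line would be 99.4 mm.

**What disagreed or went wrong:**
- **Other edge readings:** the plate's far edge gave about 13.3–13.6 mm for the face, and readings taken in the arm's shadow scattered by up to 0.8 mm. I would put the stop on the line to within about ±0.8 mm.
- **Finger tips:** the real tips were about 20 mm above the reported TCP. My first try at folding therefore pressed on top of the plate with about 40 N at the finger tip before I corrected it.
- **Bystanders:** I compared depth pictures only coarsely. The differences on the left were much larger with the arm parked over that side, and I saw no sign of contact away from the board. I could not confirm it by eye because the picture limit was used up.

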